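# Slip-test the waxed mould block and prop the board at its slip angle

### The arm

A 7-joint arm with a two-finger parallel gripper is mounted at the origin on the work surface. World frame = base frame: x ahead of the robot, y to its left, z up, the work surface at z = 0. Lengths are in m, angles in degrees, forces in N, time in s.
With the tool pointing down it reaches from about 0.425 to 1.025 m from the base axis. Payload 3.6 kg.
Tool frame: the origin (TCP) lies midway between the tips of the shut fingers; the grasp point (between the pads) lies 19 mm behind it; z points along the fingers, y is the direction in which the jaws open and shut (so a half turn about z gives the same grasp; the last joint's range is limited). The gripper opens to 85 mm and grips with 20 to 120 N. Pads are 22 mm wide; open, the fingers measure 114 mm over their backs; the gripper's body (76 mm by 85 mm) begins 54 mm behind the grasp point. The pads swing forward as they close: fully open they stand 13 mm farther back than shut.
Start: joints at [62.882, 33.873, 2.773, 92.16, -1.908, 54.013, -1.931], TCP at [0.269, -0.673, 0.211] pointing down, gripper open.
Joint ranges: [-153.93, 153.93], [-27.13, 128.08], [-72.61, 78.16], [10.71, 143.7], [-87.88, 267.88], [4.46, 118.87], [-176.78, 176.78]. Speed limits (degrees/s): [147.25, 147.25, 180, 180, 180, 180, 180].

### API

Orientations are given as a 3x3 rotation matrix whose columns are the frame's x, y, z axes.
In Python, from station import manip gives the robot as it stands.
- The arm moves only by the tool step_arm, never from a script. Its argument "commands" is a list of rows, each a list of 6 numbers: the shift along the tool's x, y, z in m, then the turn, a rotation vector about the tool's x, y, z in rad. In form: [[dx, dy, dz, wx, wy, wz], ...]. A call has 1 to 5 rows; each row shifts and turns the pose as measured when the row begins, along the tool's axes as they then stand; what a row does not reach is not made up. A row lasts 1/12 s, in which the tool goes at most 41.7 mm and 7.16 degrees, less where a joint would pass 70% of its speed; a pose out of reach is approached as far as the arm can. A call is refused whole if a number of a shift passes 0.0417 or a number of a turn 0.125, either way. A call with a gripper value outside its range is refused whole. "gripper" is the finger opening in m, from 0 to 0.0854, set as the call begins (left out, the last holds). The fingers move at their own pace and stop on an object; "grip_force" is the grip in N (left out, the last holds). Time passes only in rows, so rows that do not move let the fingers close. It gives the time, the measured TCP pose, the force and the opening at its end, in the units of the state.
- manip.read_state(): the state, without advancing time (a new reading comes with each control period).
- manip.snapshot(name): name is "side" or "top"; returns (picture, depth): 420x560x3 uint8, red, green, blue; 420x560 float32, m along the optical axis (not along the pixel's ray), 0 where there is no reading.
- manip.calibration(name): a dict with "K" (3x3 intrinsics, pixels), "k1" (the pictures are not rectified: a ray, as slopes to the right and down, at radius r is drawn at 1 + k1 r^2 times it, then the intrinsics apply), "origin" and "orientation" of the camera in the world. Camera axes: x right, y down, z forward; pixel columns grow to the right and rows downward; lengths in m; the calibration is good to about 2 mm. A picture is of the moment at which its call begins. calibration takes no time and is no camera call.
- manip.job_done(): hands the job in, once; it reports no verdict.
The state is a dict: "time": time; "joint_positions": joint angles; "joint_vel": joint speeds; "tau": joint torques, N m; "eef_pos": TCP position; "orientation": TCP orientation; "wrist_force": force on the tool from outside, world axes, zero at the start; "moment": the same for the moment, N m; "opening": finger opening in m.
Only numpy, scipy, OpenCV 4.12 (cv2) and the standard library are available. Lean on these libraries where they do the work, as an engineer would, in place of code of your own. Each camera call takes 0.05 s, during which the arm holds its last target. There are 200 camera calls.

### The job

Raise the hinged test board slowly by its steel bar until the blue-footed waxed plaster block slips down to the green stop strip, and stop there, before the black rubber-footed block starts to slip too; do not touch the blocks. Then let go and mark that angle: slide the wooden prop, nose first along the table, in under the raised board until its brass nose bears firmly on the underside, without pushing hard, and leave it there standing flat with the nose still against the board. Leave the mug, phone and figurine alone.

Things in the scene. Friction and masses are not known exactly. Their poses are not given: they have to be found in the camera images.
- board (a joint): Tilt of the plywood board, rad: 0 lying flat (so it starts), growing as its free end (with the steel bar) is raised, up to 0.9. The hinge is stiff: the board stays where it is left; raising it takes about 15 N at the bar. The waxed block slips somewhere between 0.40 and 0.62 rad, differently each time; the rubber-footed one slips about 0.14 rad later.
- hinge (a point): Middle of the board's hinge axis, 20 mm above the table, fixed. Axes: x along the hinge, y level from the hinge towards the board's free end, z up. The axis lies in the plane of the board's underside; the board is 190 mm wide, 12 mm thick and ends 220 mm from the hinge.
- bar (a point): Middle of the steel pull bar at the board's free end: round, 16 mm thick, parallel to the hinge, 260 mm from it along the board and 20 mm above the plane of its underside (40 mm above the table when flat). Free between its two arms over 116 mm; its axis is 40 mm from the board's end. Turns with the board; same axes as the hinge when flat.
- waxed_mid (a point): Centre of the waxed plaster block, 50 x 50 x 36 mm, about 0.17 kg, white with a blue foot and blue dot on top. It rests on the board about 170 mm from the hinge; once it slips it slides to the green stop strip across the board (14 mm high, upper face 24 mm from the hinge), where its centre lies about 50 mm from the hinge along the board.
- rubbered_mid (a point): Centre of the rubber-footed plaster block, same size, white with a black foot and a black dot on top, beside the other on the board, about 170 mm from the hinge. It may stand to either side of the waxed one.
- prop_nose (a point): Axis of the brass nose of the loose wooden prop: a bar 20 mm thick, 54 mm long, 80 mm above the table, on a post. Axes: x along the nose, y back towards the red grip post, z up. The prop's foot is 50 mm wide, 240 long, 14 high and reaches 20 mm ahead of the nose. Touching, the axis is 10 mm below the plane of the board's underside; the board yields above about 20 N.
- prop_grip (a point): Point in the middle of the prop's red grip post, 50 mm above the table, 200 mm behind the nose axis. The post is 24 mm across (x), 34 mm along (y), and reaches from 14 to 80 mm above the table. Same axes as the nose. The prop weighs about 0.45 kg.
- mug: White mug, 76 mm wide, 90 mm high, with handle, standing near the frame. Origin at the centre of its underside. Leave alone.
- phone: Black phone, 72 x 148 x 9 mm, lying flat on the far side of the frame. Origin at the centre of its underside. Leave alone.
- figurine: Small plaster figurine, 56 mm wide, 100 mm high. Origin at the centre of its underside. Leave alone.
- frame: Fixed wooden frame of the board; origin on the table, 260 mm from the hinge, straight below the bar of the flat board; y points from the hinge to the free end, z up. Two side rails, 18 mm wide and high, 174 mm clear apart, run from the hinge to 230 mm from it; the table between them is free for the prop (flat red marks only).
There are look-alikes about, which are no part of the job. Leave any orange or purple look-alike of the part that bears waxed_mid alone.

How it is judged:
By the outcome, as a careful person would: the job done as asked, in the order asked, and still so for the second after the job is handed in, with the robot touching nothing.
It also fails if it takes over 72 s, if anything falls off the work surface, if the arm or the gripper's body presses on something with over 40 N, if the wrist force passes 120 N, or if a joint passes its speed limit or range.

## Working session

There is one attempt and no reset: what is moved stays moved. The work goes in short steps, Python scripts to look and compute and a tool call to move; the robot and the scene stay as the last step left them, time stands still between calls to the robot, and variables do not carry over. Pictures are saved under pics/ and viewed, about 8 in all and at most 12, crops included, and the job is handed in when it is done.

Besides the shell and the picture viewer there is one more tool, called after "Call:" by a JSON object that holds its "name" and its "arguments", one argument or row to a line. step_arm: Moves the arm, as the interface text tells. Its arguments: {"type":"object","properties":{"commands":{"type":"array","items":{"type":"array","items":{"type":"number"}}},"gripper":{"type":"number"},"grip_force":{"type":"number"}},"required":["commands"]}

```bash
mkdir -p pics; cat > h.py <<'E'
import numpy as np, cv2
from station import manip
def snap(n,tag):
    p,d=manip.snapshot(n); cv2.imwrite(f'pics/{tag}.png',cv2.cvtColor(p,cv2.COLOR_RGB2BGR)); np.save(f'pics/{tag}.npy',d); return p,d
def ray(n,u,v):
    c=manip.calibration(n);K=np.array(c['K']);x=(u-K[0,2])/K[0,0];y=(v-K[1,2])/K[1,1]
    a,b=x,y
    for _ in range(20):
        s=1+c['k1']*(a*a+b*b);a,b=x/s,y/s
    return np.array(c['origin']),np.array(c['orientation'])@np.array([a,b,1.])
def onz(n,u,v,z):
    o,r=ray(n,u,v);return o+r*(z-o[2])/r[2]
def dep(n,u,v,d):
    o,r=ray(n,u,v);return o+r*d[int(round(v)),int(round(u))]
E
python3 - <<'E'
from h import *
for n in('top','side'):
    snap(n,n+'1');c=manip.calibration(n);print(n,c)
print(manip.read_state())
E
```

```text
top {'K': array([[436.1938227 ,   0.        , 288.65041065],
       [  0.        , 436.1938227 , 216.48744523],
       [  0.        ,   0.        ,   1.        ]]), 'k1': -0.09979726696708291, 'origin': array([0.45014152, 0.02551157, 0.90783118]), 'orientation': array([[-0.01264141, -0.9943875 ,  0.10504144],
       [-0.99989255,  0.01179139, -0.00870941],
       [ 0.00742194, -0.10514025, -0.99442971]])}
side {'K': array([[491.28999009,   0.        , 285.32127364],
       [  0.        , 491.28999009, 211.32175974],
       [  0.        ,   0.        ,   1.        ]]), 'k1': -0.07627953606987654, 'origin': array([0.46087212, 0.81537064, 0.94553391]), 'orientation': array([[-0.9949199 , -0.06915705,  0.07315529],
       [-0.10049448,  0.72514939, -0.68121892],
       [-0.00593742, -0.68510996, -0.72841546]])}
{'time': 0.1, 'joint_positions': array([62.88148777, 33.92093539,  2.76807915, 92.22832251, -1.90652178,
       54.01393348, -1.9301442 ]), 'joint_vel': array([ 0.04853549,  0.003104  , -0.01168111, -0.18745699, -0.02160118,
        0.01365714, -0.04928021]), 'tau': array([ 4.57195143e-03, -5.50001013e+01,  1.55323897e+00, -1.98824787e+01,
        9.72527254e-03,  3.86026455e-03,  2.16581680e-05]), 'eef_pos': array([ 0.26849105, -0.67260172,  0.20965447]), 'orientation': array([[ 9.28698468e-01,  3.70834695e-01, -8.85188871e-04],
       [ 3.70835726e-01, -9.28696652e-01,  1.84227804e-03],
       [-1.38891324e-04, -2.03918045e-03, -9.99997911e-01]]), 'wrist_force': array([ 0.67814853, -0.57947744, -0.2844879 ]), 'moment': array([ 0.00078097, -0.01970561,  0.05562725]), 'opening': 0.08559216586586099}
```

View pics/top1.png

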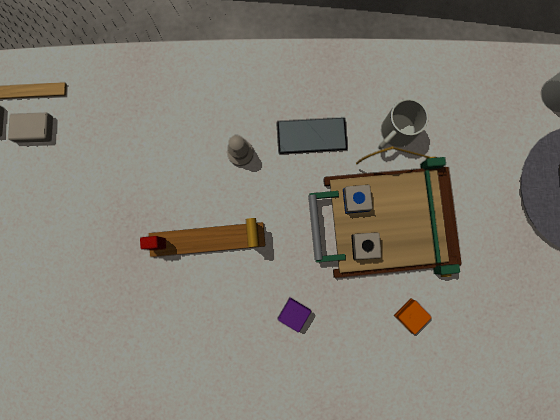

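View pics/side1.png

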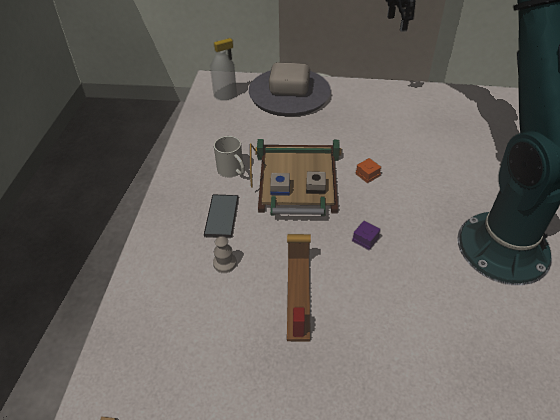

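Top view: the bar is at (318,227), the blue-dot block at (359,198), the black-dot block at (367,246), the prop nose at (252,233) and the red grip at (152,243). The board's hinge is to the right, at -y. Possible confusions: blue-dot block (359,198), black-dot block (367,246), purple cube (295,315), orange cube (413,317). I choose the blue-dot block on the board as the one to watch, and will check it in a close crop.

```bash
python3 - <<'E'
from h import *
t=cv2.imread('pics/top1.png');s=cv2.imread('pics/side1.png')
a=cv2.resize(t[150:290,130:470],None,fx=2.3,fy=2.3,interpolation=cv2.INTER_CUBIC)
b=cv2.resize(s[130:350,230:360],None,fx=1,fy=1)
b=cv2.resize(np.rot90(s[130:350,230:360]),None,fx=2.1,fy=2.1,interpolation=cv2.INTER_CUBIC)
w=max(a.shape[1],b.shape[1]);f=lambda m:cv2.copyMakeBorder(m,0,0,0,w-m.shape[1],0)
cv2.imwrite('pics/crop1.png',np.vstack([f(a),f(b)]))
def comps(img,lo,hi,minA=15):
    h=cv2.cvtColor(img,cv2.COLOR_BGR2HSV);m=cv2.inRange(h,lo,hi)
    n,l,st,c=cv2.connectedComponentsWithStats(m)
    return [(c[i].round(1),st[i].tolist()) for i in range(1,n) if st[i,4]>=minA]
for nm,lo,hi in [('red',(0,180,60),(5,255,255)),('red2',(174,150,60),(180,255,255)),('brass',(20,150,60),(32,255,255)),('blue',(100,150,60),(125,255,255)),('green',(55,80,30),(95,255,255))]:
    for n,i in(('top',t),('side',s)):
        print(nm,n,comps(i,lo,hi))
# depth-probes
for n,pts in (('top',[(318,227),(359,198),(367,246),(252,233),(150,243),(348,222),(420,222)]),('side',[(298,212),(299,239),(300,316)])):
    d=np.load(f'pics/{n}1.npy')
    for p in pts: print(n,p,dep(n,*p,d).round(4))
E
```

```text
red top [(array([148.2, 242.2]), [140, 236, 17, 13, 195])]
red side []
red2 top []
red2 side []
brass top [(array([387.8, 149. ]), [377, 147, 23, 6, 32]), (array([251.4, 232.4]), [246, 218, 12, 29, 258])]
brass side [(array([221.7,  43.5]), [214, 39, 18, 13, 86])]
blue top [(array([358.6, 197.4]), [353, 192, 12, 12, 111])]
blue side [(array([279.6, 178. ]), [276, 176, 8, 5, 25])]
green top [(array([435.4, 161.4]), [426, 157, 19, 10, 152]), (array([432.5, 216.3]), [425, 170, 16, 93, 348]), (array([325.8, 194. ]), [310, 191, 29, 7, 131]), (array([332.3, 257.6]), [316, 254, 30, 8, 137]), (array([449.7, 268.9]), [440, 264, 20, 11, 164])]
green side [(array([545. ,  87.8]), [523, 3, 37, 204, 4742]), (array([259.9, 140.7]), [258, 139, 5, 6, 16]), (array([292.9, 148.7]), [266, 148, 65, 2, 92]), (array([546.1, 205. ]), [525, 189, 35, 36, 360]), (array([271.8, 203.2]), [271, 197, 4, 16, 20]), (array([322. , 200.7]), [321, 197, 4, 11, 23]), (array([547.9, 251.8]), [543, 245, 8, 17, 34])]
top (318, 227) [ 0.5195 -0.04    0.0459]
top (359, 198) [ 0.5734 -0.1195  0.0691]
top (367, 246) [ 0.4797 -0.1321  0.0701]
top (252, 233) [0.5063 0.0877 0.0884]
top (150, 243) [0.4898 0.284  0.0799]
top (348, 222) [ 0.53   -0.1019  0.0327]
top (420, 222) [ 0.5282 -0.2501  0.0315]
side (298, 212) [ 0.5195 -0.0296  0.0427]
side (299, 239) [0.5074 0.0957 0.0871]
side (300, 316) [0.489  0.2929 0.0816]
```

View pics/crop1.png

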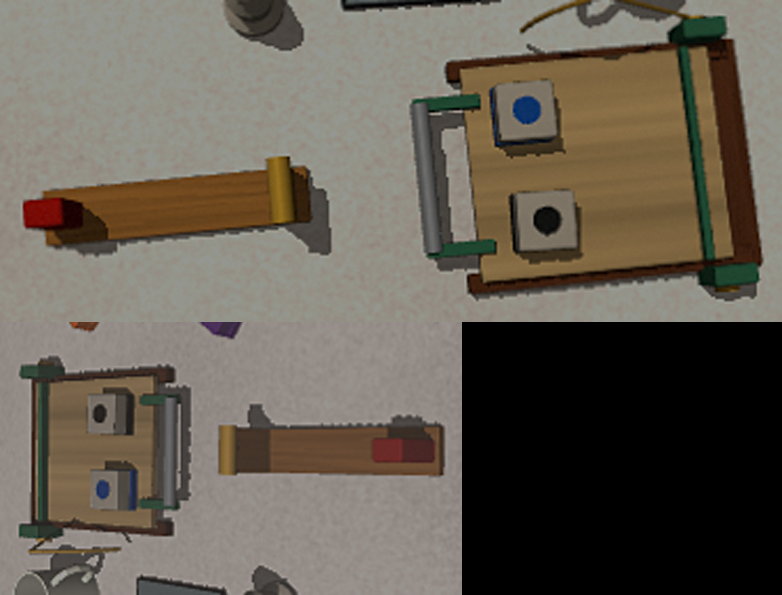

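```bash
python3 - <<'E'
from h import *
T=lambda u,v,z:onz('top',u,v,z)
for a in [(435.4,161.4,.035),(449.7,268.9,.035),(325.8,194,.04),(332.3,257.6,.04),(432.5,216.3,.046)]: print(a,T(*a).round(4))
def cloud(n,mask):
    d=np.load(f'pics/{n}1.npy');v,u=np.nonzero(mask&(d>0));return np.array([dep(n,a,b,d) for a,b in zip(u,v)])
def mask(n,roi,lo,hi):
    i=cv2.imread(f'pics/{n}1.png');m=cv2.inRange(cv2.cvtColor(i,cv2.COLOR_BGR2HSV),lo,hi)>0
    o=np.zeros_like(m);x,y,w,h=roi;o[y:y+h,x:x+w]=m[y:y+h,x:x+w];return o
def rep(name,P,z0=None):
    if z0:P=P[np.abs(P[:,2]-z0)<.006]
    r=cv2.minAreaRect((P[:,:2]*1000).astype(np.float32)); w,V=np.linalg.eigh(np.cov(P[:,:2].T))
    print(name,len(P),'med',np.median(P,0).round(4),'zmax',P[:,2].max().round(4),'rect',np.round(r[0],1),np.round(r[1],1),round(r[2],1),'axis',V[:,1].round(3))
rep('bar top',cloud('top',mask('top',(306,196,20,64),(0,0,60),(180,60,255))),.045)
rep('bar side',cloud('side',mask('side',(272,203,54,14),(0,0,60),(180,60,255))),.043)
rep('red top',cloud('top',mask('top',(135,230,30,25),(0,150,40),(8,255,255))),.08)
rep('red side',cloud('side',mask('side',(285,300,30,45),(0,100,30),(10,255,255))),.08)
rep('brass top',cloud('top',mask('top',(240,210,22,40),(18,120,60),(34,255,255))))
rep('brass side',cloud('side',mask('side',(284,230,30,14),(15,80,60),(34,255,255))),.086)
rep('foot top',cloud('top',mask('top',(145,215,125,45),(5,60,30),(30,255,255))),.014)
# triangulate: bar midpoint & nose & red between views
def tri(p,q):
    o,r=ray('top',*p);o2,r2=ray('side',*q)
    s=np.linalg.lstsq(np.c_[r,-r2],o2-o,rcond=None)[0];a,b=o+r*s[0],o2+r2*s[1];return ((a+b)/2).round(4),np.linalg.norm(a-b).round(4)
print('tri blue',tri((358.6,197.4),(279.6,178)))
E
```

```text
(435.4, 161.4, 0.035) [ 0.6535 -0.2877  0.035 ]
(449.7, 268.9, 0.035) [ 0.4318 -0.3067  0.035 ]
(325.8, 194, 0.04) [ 0.5865 -0.0575  0.04  ]
(332.3, 257.6, 0.04) [ 0.4587 -0.0677  0.04  ]
(432.5, 216.3, 0.046) [ 0.5381 -0.2718  0.046 ]
bar top 462 med [ 0.518  -0.0332  0.0461] zmax 0.0505 rect [519.1 -33.9] [126.8  15.6] 4.3 axis [-0.997 -0.08 ]
bar side 274 med [ 0.5176 -0.0321  0.0456] zmax 0.049 rect [518.8 -34.3] [134.3  21.3] 1.2 axis [-0.997 -0.082]
red top 203 med [0.4917 0.2875 0.0794] zmax 0.0829 rect [491.2 287.8] [23.3 33.4] 6.7 axis [-0.016  1.   ]
red side 170 med [0.4923 0.2898 0.08  ] zmax 0.0846 rect [492.3 288.7] [22.5 32.3] 5.1 axis [-0.066  0.998]
brass top 276 med [0.5082 0.0894 0.0881] zmax 0.0924 rect [508.   89.5] [53.7 18.4] 5.4 axis [-0.996 -0.088]
brass side 183 med [0.5084 0.0925 0.0876] zmax 0.0917 rect [509.   89.7] [52.8 19.9] 6.2 axis [-0.996 -0.087]Traceback (most recent call last):
  File "<stdin>", line 19, in <module>
  File "<stdin>", line 5, in cloud
  File "h.py", line 14, in dep
    o,r=ray(n,u,v);return o+r*d[int(round(v)),int(round(u))]
        ~~~^^^^^^^
  File "h.py", line 6, in ray
    c=manip.calibration(n);K=np.array(c['K']);x=(u-K[0,2])/K[0,0];y=(v-K[1,2])/K[1,1]
ValueError: time passes only in moves, steps and waits
```

Both views agree: bar at (0.519, -0.034, z≈0.04), nose at (0.508, 0.0896) and grip at (0.492, 0.288). Board and prop yaw are both about 4.7°. The crop confirms the blue-dot block is the waxed one, on the far side in x.

```bash
cat >> h.py <<'E'
from scipy.spatial.transform import Rotation as Ro
yaw=np.radians(4.76)
X=np.array([np.cos(yaw),np.sin(yaw),0]);B=np.array([-np.sin(yaw),np.cos(yaw),0]);Z=np.array([0,0,1.])
BAR=np.array([.519,-.034,.040]);H=BAR-.26*B-.02*Z
DOWN=np.c_[X,-B,-Z]
def bend(th):  # tool orientation, and bar centre, at tilt th
    R=Ro.from_rotvec(X*th).as_matrix(); return R@DOWN, H+R@(.26*B+.02*Z)
def rows(p,R,step=.04,n=None,dec=4):
    s=manip.read_state();p0=s['eef_pos'];R0=s['orientation'];w=Ro.from_matrix(R0.T@R).as_rotvec()
    m=n or int(max(np.ceil(np.linalg.norm(p-p0)/step),np.ceil(np.linalg.norm(w)/.1)))
    for i in range(m):
        Rc=R0@Ro.from_rotvec(w*i/m).as_matrix()
        print([round(float(v),dec) for v in [*(Rc.T@(p-p0)/m),*(w/m)]],end=',\n')
def st():
    s=manip.read_state();print(round(s['time'],2),'p',s['eef_pos'].round(4),'F',s['wrist_force'].round(1),'op',round(s['opening'],4),'q',s['joint_positions'].round(0))
    print('up',s['orientation'].round(3).tolist())
E
python3 - <<'E'
from h import *
rows(BAR+[0,0,.10],DOWN)
E
```

```text
[0.0261, -0.0278, 0.0039, -0.0001, 0.0, 0.0165],
[0.0256, -0.0282, 0.0039, -0.0001, 0.0, 0.0165],
[0.0252, -0.0286, 0.0039, -0.0001, 0.0, 0.0165],
[0.0247, -0.029, 0.0039, -0.0001, 0.0, 0.0165],
[0.0242, -0.0294, 0.0039, -0.0001, 0.0, 0.0165],
[0.0237, -0.0298, 0.0039, -0.0001, 0.0, 0.0165],
[0.0232, -0.0302, 0.0039, -0.0001, 0.0, 0.0165],
[0.0227, -0.0306, 0.0039, -0.0001, 0.0, 0.0165],
[0.0222, -0.031, 0.0039, -0.0001, 0.0, 0.0165],
[0.0217, -0.0313, 0.0039, -0.0001, 0.0, 0.0165],
[0.0212, -0.0317, 0.0039, -0.0001, 0.0, 0.0165],
[0.0206, -0.032, 0.0039, -0.0001, 0.0, 0.0165],
[0.0201, -0.0324, 0.0039, -0.0001, 0.0, 0.0165],
[0.0196, -0.0327, 0.0039, -0.0001, 0.0, 0.0165],
[0.019, -0.033, 0.0039, -0.0001, 0.0, 0.0165],
[0.0185, -0.0333, 0.0039, -0.0001, 0.0, 0.0165],
[0.0179, -0.0336, 0.0039, -0.0001, 0.0, 0.0165],
[0.0174, -0.0339, 0.0039, -0.0001, 0.0, 0.0165],
```

Call:
{"name": "step_arm", "arguments": {
  "commands": [
    [0.026,-0.028,0,0,0,0.0165],
    [0.0255,-0.028,0,0,0,0.0165],
    [0.025,-0.0285,0,0,0,0.0165],
    [0.0245,-0.029,0,0,0,0.0165],
    [0.024,-0.0295,0,0,0,0.0165]
  ],
  "gripper": 0.036
}}

```text
time: 0.52
eef_pos: [0.331, -0.5001, 0.2055]
orientation: [[0.962, 0.272, -0.007], [0.272, -0.962, -0.004], [-0.008, 0.002, -1.0]]
wrist_force: [1.2, 0.1, -0.4]
opening: 0.0362
```

Call:
{"name": "step_arm", "arguments": {
  "commands": [
    [0.0237,-0.03,0,0,0,0.0165],
    [0.023,-0.03,0,0,0,0.0165],
    [0.0227,-0.0305,0,0,0,0.0165],
    [0.022,-0.031,0,0,0,0.0165],
    [0.0217,-0.0315,0,0,0,0.0165]
  ]
}}

```text
time: 0.93
eef_pos: [0.4047, -0.3147, 0.2029]
orientation: [[0.983, 0.185, -0.01], [0.185, -0.983, -0.001], [-0.01, -0.0, -1.0]]
wrist_force: [0.5, 0.1, -0.8]
opening: 0.0361
```

Call:
{"name": "step_arm", "arguments": {
  "commands": [
    [0.021,-0.0317,0,0,0,0.0165],
    [0.0206,-0.032,0,0,0,0.0165],
    [0.02,-0.0324,0,0,0,0.0165],
    [0.0196,-0.0327,0,0,0,0.0165],
    [0.019,-0.033,0,0,0,0.0165]
  ]
}}

```text
time: 1.35
eef_pos: [0.4797, -0.1298, 0.2012]
orientation: [[0.995, 0.098, -0.012], [0.098, -0.995, -0.001], [-0.012, -0.0, -1.0]]
wrist_force: [0.6, -1.2, 0.4]
opening: 0.0358
```

```bash
python3 - <<'E'
from h import *
st();rows(BAR+[0,0,.06],DOWN)
E
```

```text
1.35 p [ 0.4797 -0.1298  0.2012] F [ 0.6 -1.2  0.4] op 0.0358 q [  8.  19.   2. 121.  -1.  41. -74.]
up [[0.995, 0.098, -0.012], [0.098, -0.995, -0.001], [-0.012, -0.0, -1.0]]
[0.0124, -0.0229, 0.0252, -0.0001, 0.0029, 0.0038],
[0.0123, -0.0229, 0.0252, -0.0001, 0.0029, 0.0038],
[0.0121, -0.023, 0.0252, -0.0001, 0.0029, 0.0038],
[0.0119, -0.023, 0.0253, -0.0001, 0.0029, 0.0038],
```

Call:
{"name": "step_arm", "arguments": {
  "commands": [
    [0.013,-0.025,0.02,0,0.003,0.004],
    [0.013,-0.025,0.02,0,0.003,0.004],
    [0.012,-0.025,0.028,0,0.003,0.004],
    [0.012,-0.023,0.028,0,0.003,0.004],
    [0.002,-0.005,0.01,0,0,0]
  ]
}}

```text
time: 1.77
eef_pos: [0.531, -0.0073, 0.0952]
orientation: [[0.995, 0.094, 0.016], [0.094, -0.996, 0.004], [0.016, -0.003, -1.0]]
wrist_force: [-0.7, -0.4, 0.6]
opening: 0.0358
```

```bash
python3 - <<'E'
from h import *
st();rows(BAR+[0,0,-.017],DOWN,step=.03)
snap('side','s2');t=snap('top','t2')
i=cv2.imread('pics/s2.png')[130:260,220:380];j=cv2.imread('pics/t2.png')[150:290,280:470]
r=lambda m:cv2.resize(m,(400,300),interpolation=cv2.INTER_CUBIC)
cv2.imwrite('pics/c2.png',np.hstack([r(i),r(j)]))
E
```

```text
1.77 p [ 0.531  -0.0073  0.0952] F [-0.7 -0.4  0.6] op 0.0358 q [ -4.  30.   0. 123.  -1.  27. -88.]
up [[0.995, 0.094, 0.016], [0.094, -0.996, 0.004], [0.016, -0.003, -1.0]]
[-0.0052, 0.0086, 0.024, -0.001, -0.0054, 0.0035],
[-0.005, 0.0086, 0.024, -0.001, -0.0054, 0.0035],
[-0.0049, 0.0085, 0.024, -0.001, -0.0054, 0.0035],
```

View pics/c2.png

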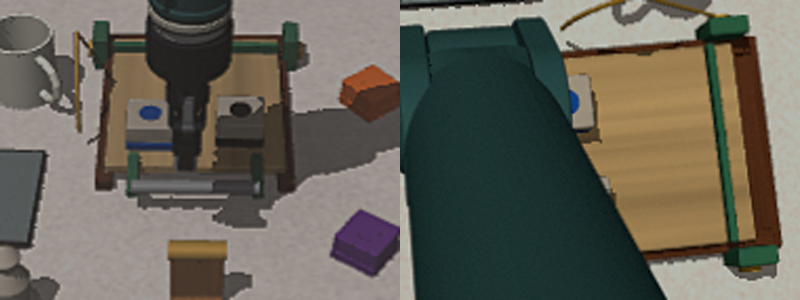

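The side crop shows the fingers above the bar, with both blocks visible: blue at about (150,113) and black at about (240,103).

Call:
{"name": "step_arm", "arguments": {
  "commands": [
    [-0.0155,0.0257,0.005,-0.003,-0.016,0.01],
    [0,0,0,0,0,0]
  ]
}}

```text
time: 2.03
eef_pos: [0.5155, -0.04, 0.0912]
orientation: [[0.997, 0.082, -0.004], [0.082, -0.997, -0.004], [-0.005, 0.004, -1.0]]
wrist_force: [-0.2, -1.0, -0.8]
opening: 0.0359
```

```bash
python3 - <<'E'
from h import *
st();rows(BAR+[0,0,-.017],DOWN,step=.02)
E
```

```text
2.03 p [ 0.5155 -0.04    0.0912] F [-0.2 -1.  -0.8] op 0.0359 q [ -1.  30.   1. 124.  -0.  27. -86.]
up [[0.997, 0.082, -0.004], [0.082, -0.997, -0.004], [-0.005, 0.004, -1.0]]
[0.0011, -0.0015, 0.017, 0.0009, 0.0011, -0.0003],
[0.001, -0.0015, 0.017, 0.0009, 0.0011, -0.0003],
[0.001, -0.0015, 0.017, 0.0009, 0.0011, -0.0003],
[0.001, -0.0014, 0.017, 0.0009, 0.0011, -0.0003],
```

Call:
{"name": "step_arm", "arguments": {
  "commands": [
    [0.003,-0.005,0.006,0.003,0.003,0],
    [0,-0.001,0.012,0,0.001,0],
    [0.001,0,0.018,0,0,0],
    [0,0,0.018,0,0,0],
    [0,0,0.012,0,0,0]
  ]
}}

```text
time: 2.45
eef_pos: [0.5233, -0.0433, 0.03]
orientation: [[0.998, 0.065, 0.014], [0.065, -0.998, -0.005], [0.014, 0.006, -1.0]]
wrist_force: [-1.2, -0.2, -0.1]
opening: 0.0365
```

```bash
python3 - <<'E'
from h import *
st();rows(BAR+[0,0,-.017],DOWN,n=1)
E
```

```text
2.45 p [ 0.5233 -0.0433  0.03  ] F [-1.2 -0.2 -0.1] op 0.0365 q [ -1.  36.   1. 125.  -1.  18. -86.]
up [[0.998, 0.065, 0.014], [0.065, -0.998, -0.005], [0.014, 0.006, -1.0]]
[-0.0038, -0.0096, 0.0069, 0.0059, -0.0135, -0.0176],
```

Call:
{"name": "step_arm", "arguments": {
  "commands": [
    [-0.004,-0.0095,0.006,0.006,-0.013,-0.017],
    [0,0,0,0,0,0]
  ]
}}

```text
time: 2.62
eef_pos: [0.5175, -0.036, 0.0228]
orientation: [[0.997, 0.079, -0.003], [0.079, -0.997, -0.001], [-0.003, 0.0, -1.0]]
wrist_force: [-0.0, 1.1, 0.2]
opening: 0.0358
```

```bash
python3 - <<'E'
from h import *
st();rows(BAR+[0,0,-.018],DOWN,n=1)
E
```

```text
2.62 p [ 0.5175 -0.036   0.0228] F [-0.   1.1  0.2] op 0.0358 q [ -1.  37.   0. 125.  -1.  18. -86.]
up [[0.997, 0.079, -0.003], [0.079, -0.997, -0.001], [-0.003, 0.0, -1.0]]
[0.0017, -0.0019, 0.0008, 0.0004, 0.0026, -0.0036],
```

Call:
{"name": "step_arm", "arguments": {
  "commands": [
    [0.001,-0.002,0,0,0.003,-0.003],
    [0,0,0,0,0,0],
    [0,0,0,0,0,0],
    [0,0,0,0,0,0],
    [0,0,0,0,0,0]
  ],
  "gripper": 0.005,
  "grip_force": 60
}}

```text
time: 3.03
eef_pos: [0.5208, -0.0367, 0.0292]
orientation: [[0.997, 0.079, 0.007], [0.079, -0.997, -0.003], [0.007, 0.003, -1.0]]
wrist_force: [-0.6, 0.2, -0.9]
opening: 0.005
```

```bash
cat >> h.py <<'E'
def plan(th):
    R,b=bend(th); rows(b+R[:,2]*G,R,n=5)
G=.018
def tilt():
    s=manip.read_state();p=s['eef_pos']-s['orientation'][:,2]*G-H
    print('theta',round(np.arctan2(p[2],p@B)-np.arctan2(.02,.26),4),'rad',round(np.hypot(p[2],p@B),4),'x',round(p@X,4),'tool',round(np.arcsin(-(s['orientation'][:,1])@Z),4))
E
python3 - <<'E'
from h import *
st();tilt();plan(.10)
E
```

```text
3.03 p [ 0.5208 -0.0367  0.0292] F [-0.6  0.2 -0.9] op 0.005 q [ -1.  36.   1. 125.  -1.  18. -86.]
up [[0.997, 0.079, 0.007], [0.079, -0.997, -0.003], [0.007, 0.003, -1.0]]
theta 0.0284 rad 0.2587 x 0.0014 tool -0.0035
[-0.0003, -0.0003, -0.0038, 0.0207, -0.0014, -0.0006],
[-0.0003, -0.0003, -0.0038, 0.0207, -0.0014, -0.0006],
[-0.0003, -0.0004, -0.0037, 0.0207, -0.0014, -0.0006],
[-0.0003, -0.0005, -0.0037, 0.0207, -0.0014, -0.0006],
[-0.0003, -0.0006, -0.0037, 0.0207, -0.0014, -0.0006],
```

```bash
python3 - <<'E'
from h import *
snap('side','s3')
i=cv2.imread('pics/s3.png')[150:240,240:360]
cv2.imwrite('pics/c3.png',cv2.resize(i,None,fx=6,fy=6,interpolation=cv2.INTER_CUBIC));st()
E
```

```text
3.08 p [ 0.521  -0.0367  0.0291] F [0.1 0.3 0.1] op 0.0048 q [ -1.  36.   1. 125.  -1.  18. -86.]
up [[0.997, 0.08, 0.007], [0.08, -0.997, -0.003], [0.007, 0.004, -1.0]]
```

View pics/c3.png

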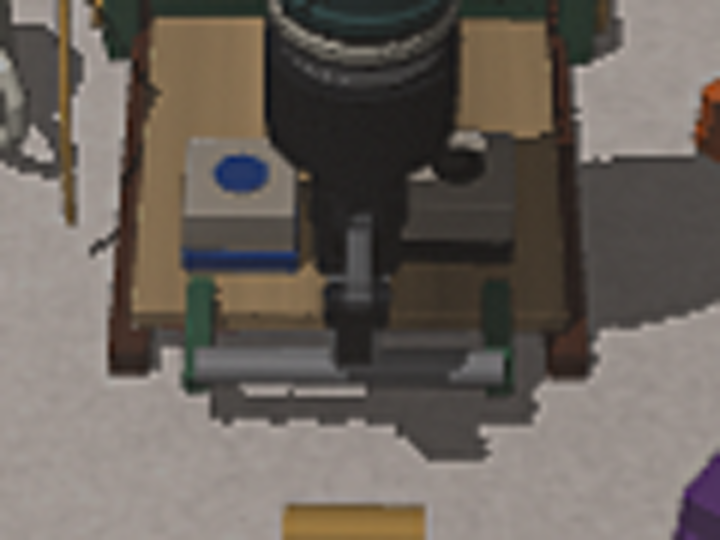

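```bash
python3 - <<'E'
from h import *
d=np.load('pics/s3.npy')
for v in range(196,216,2): print(v,[dep('side',u,v,d).round(3).tolist() for u in (299,285)])
print(onz('side',299,211,.029),manip.read_state()['opening'])
E
```

```text
196 [[0.515, 0.019, 0.149], [0.559, -0.094, 0.031]]
198 [[0.514, 0.022, 0.145], [0.558, -0.087, 0.031]]
200 [[0.514, 0.025, 0.141], [0.558, -0.08, 0.031]]
202 [[0.514, 0.019, 0.129], [0.557, -0.073, 0.031]]
204 [[0.516, -0.003, 0.099], [0.557, -0.074, 0.022]]
206 [[0.517, -0.023, 0.071], [0.559, -0.088, 0.001]]
208 [[0.517, -0.028, 0.06], [0.553, -0.037, 0.046]]
210 [[0.517, -0.023, 0.057], [0.552, -0.027, 0.05]]
212 [[0.517, -0.029, 0.044], [0.552, -0.026, 0.043]]
214 [[0.519, -0.061, 0.002], [0.556, -0.06, -0.001]]
[ 0.51814248 -0.04623155  0.029     ] 0.004753961137498272
```

Call:
{"name": "step_arm", "arguments": {
  "commands": [
    [0,0,-0.025,0,0,0],
    [0,0,-0.025,0,0,0],
    [0,0,-0.025,0,0,0],
    [0,0,0,0,0,0]
  ]
}}

```text
time: 3.42
eef_pos: [0.5201, -0.0358, 0.1067]
orientation: [[0.997, 0.08, 0.006], [0.08, -0.997, -0.002], [0.006, 0.003, -1.0]]
wrist_force: [0.3, -0.5, -0.0]
opening: 0.0051
```

```bash
python3 - <<'E'
from h import *
st()
p,d=snap('side','s4')
i=cv2.imread('pics/s4.png')[130:230,240:360]
cv2.imwrite('pics/c4.png',cv2.resize(i,None,fx=6,fy=6,interpolation=cv2.INTER_CUBIC))
for v in range(176,216,3): print(v,[dep('side',u,v,d).round(3).tolist() for u in (294,298,302)])
E
```

```text
3.42 p [ 0.5201 -0.0358  0.1067] F [ 0.3 -0.5 -0. ] op 0.0051 q [ -2.  28.   1. 123.  -1.  28. -86.]
up [[0.997, 0.08, 0.006], [0.08, -0.997, -0.002], [0.006, 0.003, -1.0]]
176 [[0.53, -0.024, 0.17], [0.517, 0.026, 0.217], [0.508, 0.027, 0.219]]
179 [[0.528, -0.004, 0.179], [0.518, 0.015, 0.197], [0.509, 0.013, 0.197]]
182 [[0.54, -0.149, 0.033], [0.52, -0.022, 0.154], [0.511, -0.021, 0.155]]
185 [[0.539, -0.14, 0.03], [0.52, -0.019, 0.147], [0.511, -0.02, 0.147]]
188 [[0.538, -0.126, 0.033], [0.52, -0.021, 0.135], [0.511, -0.024, 0.133]]
191 [[0.537, -0.112, 0.035], [0.527, -0.117, 0.031], [0.516, -0.115, 0.034]]
194 [[0.536, -0.105, 0.031], [0.526, -0.105, 0.031], [0.515, -0.104, 0.034]]
197 [[0.535, -0.091, 0.033], [0.525, -0.095, 0.031], [0.514, -0.096, 0.031]]
200 [[0.534, -0.083, 0.03], [0.524, -0.082, 0.032], [0.513, -0.085, 0.031]]
203 [[0.534, -0.078, 0.025], [0.523, -0.076, 0.027], [0.513, -0.075, 0.03]]
206 [[0.535, -0.089, 0.002], [0.524, -0.09, 0.001], [0.513, -0.089, 0.003]]
209 [[0.53, -0.036, 0.046], [0.52, -0.036, 0.047], [0.51, -0.034, 0.05]]
212 [[0.53, -0.028, 0.043], [0.519, -0.029, 0.044], [0.509, -0.031, 0.043]]
215 [[0.532, -0.061, -0.004], [0.521, -0.059, 0.0], [0.511, -0.06, -0.001]]
```

View pics/c4.png

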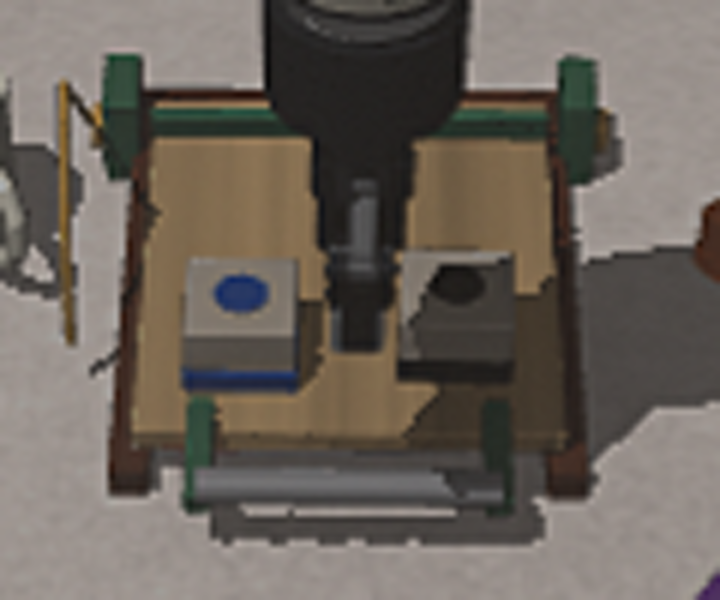

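The fingers' real tips stand about 20 mm above the reported TCP: the camera shows the lower edge at z≈0.13 with the TCP at 0.107. The fingers also came to rest on the bar top with the TCP at 0.029, which agrees. So they pinched only the bar's crown and slipped off. The board is still flat and the blocks are undisturbed, so I'll regrasp lower.

Call:
{"name": "step_arm", "arguments": {
  "commands": [
    [0,0,0,0,0,0],
    [0,0,0,0,0,0],
    [0,0,0,0,0,0]
  ],
  "gripper": 0.036
}}

```text
time: 3.72
eef_pos: [0.518, -0.0353, 0.1042]
orientation: [[0.997, 0.081, 0.002], [0.081, -0.997, -0.002], [0.002, 0.002, -1.0]]
wrist_force: [0.1, 0.1, -0.2]
opening: 0.0362
```

Call:
{"name": "step_arm", "arguments": {
  "commands": [
    [0,-0.001,0.02,0,0.003,0],
    [0,0,0.02,0,0,0],
    [0,0,0.02,0,0,0],
    [0,0,0.012,0,0,0],
    [0,0,0,0,0,0]
  ]
}}

```text
time: 4.13
eef_pos: [0.5171, -0.0342, 0.0263]
orientation: [[0.997, 0.081, 0.002], [0.081, -0.997, -0.002], [0.002, 0.002, -1.0]]
wrist_force: [0.2, -0.3, 0.4]
opening: 0.0363
```

```bash
python3 - <<'E'
from h import *
st();rows(BAR+[0,0,-.033],DOWN,n=2)
E
```

```text
4.13 p [ 0.5171 -0.0342  0.0263] F [ 0.2 -0.3  0.4] op 0.0363 q [ -2.  36.   0. 125.  -1.  18. -86.]
up [[0.997, 0.081, 0.002], [0.081, -0.997, -0.002], [0.002, 0.002, -1.0]]
[0.0009, -0.0, 0.0097, 0.0009, -0.0008, -0.0008],
[0.0009, -0.0, 0.0097, 0.0009, -0.0008, -0.0008],
```

Call:
{"name": "step_arm", "arguments": {
  "commands": [
    [0.001,0,0.008,0,0,0],
    [0,0,0.006,0,0,0],
    [0,0,0.004,0,0,0],
    [0,0,0,0,0,0]
  ]
}}

```text
time: 4.47
eef_pos: [0.5172, -0.0341, 0.0055]
orientation: [[0.997, 0.081, -0.002], [0.081, -0.997, -0.002], [-0.002, 0.002, -1.0]]
wrist_force: [0.1, 0.6, 0.1]
opening: 0.036
```

Call:
{"name": "step_arm", "arguments": {
  "commands": [
    [0,0,0,0,0,0],
    [0,0,0,0,0,0],
    [0,0,0,0,0,0],
    [0,0,0,0,0,0],
    [0,0,0,0,0,0]
  ],
  "gripper": 0.005,
  "grip_force": 60
}}

```text
time: 4.88
eef_pos: [0.5176, -0.0362, 0.006]
orientation: [[0.997, 0.08, -0.0], [0.08, -0.997, -0.004], [-0.0, 0.004, -1.0]]
wrist_force: [0.8, -1.3, -5.4]
opening: 0.0137
```

```bash
python3 - <<'E'
import h
from h import *
st()
z=manip.read_state()['eef_pos'][2]; h.G=.04-z; print(h.G);tilt();plan(.08)
E
```

```text
4.88 p [ 0.5176 -0.0362  0.006 ] F [ 0.8 -1.3 -5.4] op 0.0137 q [ -2.  39.   1. 125.  -0.  16. -86.]
up [[0.997, 0.08, -0.0], [0.08, -0.997, -0.004], [-0.0, 0.004, -1.0]]
0.03402010731693033
theta 0.0006 rad 0.2588 x -0.0016 tool -0.0037
[0.0003, -0.0005, -0.0042, 0.0167, 0.0, -0.0006],
[0.0003, -0.0005, -0.0042, 0.0167, 0.0, -0.0006],
[0.0003, -0.0006, -0.0041, 0.0167, 0.0, -0.0006],
[0.0003, -0.0007, -0.0041, 0.0167, 0.0, -0.0006],
[0.0003, -0.0007, -0.0041, 0.0167, 0.0, -0.0006],
```

Call:
{"name": "step_arm", "arguments": {
  "commands": [
    [0,-0.0004,-0.0045,0.017,0,0],
    [0,-0.0004,-0.0045,0.017,0,0],
    [0,-0.0004,-0.0045,0.017,0,0],
    [0,-0.0004,-0.0045,0.017,0,0],
    [0,-0.0004,-0.0045,0.017,0,0]
  ]
}}

```text
time: 5.3
eef_pos: [0.5175, -0.0355, 0.0248]
orientation: [[0.997, 0.081, -0.007], [0.082, -0.993, 0.081], [-0.001, -0.082, -0.997]]
wrist_force: [2.4, -0.1, -13.9]
opening: 0.0138
```

```bash
sed -i 's/^G=.018/G=.034/' h.py; python3 - <<'E'
from h import *
st();tilt();plan(.18)
p,d=snap('side','s5')
o=[dep('side',u,v,d) for v in range(192,204,2) for u in range(295,303,3)]
def bar():
    out=[]
    for v in range(180,216):
        for u in (276,278,280,316,318):
            out.append(dep('side',u,v,d))
    P=np.array(out);P=P[(P-H)@B>.245]; return P[P[:,2]>.02]
P=bar();print(P.round(3)[::3].tolist())
E
```

```text
5.3 p [ 0.5175 -0.0355  0.0248] F [  2.4  -0.1 -13.9] op 0.0138 q [  7.  37.  -6. 124.  -2.  19. -82.]
up [[0.997, 0.081, -0.007], [0.082, -0.993, 0.081], [-0.001, -0.082, -0.997]]
theta 0.0734 rad 0.2588 x -0.0016 tool 0.0818
[0.0003, -0.0004, -0.0056, 0.0196, 0.0001, -0.0003],
[0.0003, -0.0005, -0.0056, 0.0196, 0.0001, -0.0003],
[0.0003, -0.0006, -0.0056, 0.0196, 0.0001, -0.0003],
[0.0003, -0.0007, -0.0055, 0.0196, 0.0001, -0.0003],
[0.0003, -0.0008, -0.0055, 0.0196, 0.0001, -0.0003],
[[0.575, -0.036, 0.067], [0.575, -0.034, 0.066], [0.476, -0.045, 0.064], [0.57, -0.03, 0.066], [0.471, -0.042, 0.064], [0.565, -0.028, 0.065], [0.574, -0.026, 0.063], [0.475, -0.031, 0.067], [0.57, -0.028, 0.058], [0.47, -0.033, 0.062], [0.564, -0.025, 0.058]]
```

Call:
{"name": "step_arm", "arguments": {
  "commands": [
    [0,-0.0004,-0.0056,0.019,0,0],
    [0,-0.0004,-0.0056,0.019,0,0],
    [0,-0.0004,-0.0056,0.019,0,0],
    [0,-0.0004,-0.0056,0.019,0,0],
    [0,-0.0004,-0.0056,0.019,0,0]
  ]
}}

```text
time: 5.77
eef_pos: [0.5177, -0.037, 0.0497]
orientation: [[0.997, 0.081, -0.014], [0.082, -0.981, 0.177], [0.001, -0.178, -0.984]]
wrist_force: [2.5, 1.8, -14.8]
opening: 0.0134
```

```bash
python3 - <<'E'
from h import *
st();tilt();plan(.28)
E
```

```text
5.77 p [ 0.5177 -0.037   0.0497] F [  2.5   1.8 -14.8] op 0.0134 q [ 15.  35. -14. 123.  -6.  24. -76.]
up [[0.997, 0.081, -0.014], [0.082, -0.981, 0.177], [0.001, -0.178, -0.984]]
theta 0.1695 rad 0.2589 x -0.0016 tool 0.1788
[0.0003, -0.0004, -0.0058, 0.0202, -0.0001, -0.0002],
[0.0003, -0.0005, -0.0058, 0.0202, -0.0001, -0.0002],
[0.0003, -0.0006, -0.0058, 0.0202, -0.0001, -0.0002],
[0.0003, -0.0007, -0.0057, 0.0202, -0.0001, -0.0002],
[0.0003, -0.0008, -0.0057, 0.0202, -0.0001, -0.0002],
```

Tracking well. The next call goes to about 0.27, the one after to about 0.36.

Call:
{"name": "step_arm", "arguments": {
  "commands": [
    [0,-0.0005,-0.0058,0.0195,0,0],
    [0,-0.0005,-0.0058,0.0195,0,0],
    [0,-0.0005,-0.0058,0.0195,0,0],
    [0,-0.0005,-0.0058,0.0195,0,0],
    [0,-0.0005,-0.0058,0.0195,0,0]
  ]
}}

```text
time: 6.18
eef_pos: [0.518, -0.0411, 0.0748]
orientation: [[0.997, 0.079, -0.02], [0.082, -0.959, 0.273], [0.003, -0.273, -0.962]]
wrist_force: [3.1, 2.4, -14.4]
opening: 0.0138
```

Call:
{"name": "step_arm", "arguments": {
  "commands": [
    [0,-0.0005,-0.005,0.018,0,0],
    [0,-0.0005,-0.005,0.018,0,0],
    [0,-0.0005,-0.005,0.018,0,0],
    [0,-0.0005,-0.0045,0.016,0,0],
    [0,-0.0005,-0.0045,0.016,0,0]
  ]
}}

```text
time: 6.6
eef_pos: [0.5186, -0.0469, 0.0971]
orientation: [[0.997, 0.078, -0.025], [0.082, -0.93, 0.357], [0.004, -0.358, -0.934]]
wrist_force: [3.2, 1.4, -14.7]
opening: 0.0136
```

```bash
cat >> h.py <<'E'
def blocks(tag):
    p,d=snap('side',tag);h=cv2.cvtColor(p,cv2.COLOR_RGB2HSV)
    m=cv2.inRange(h,(100,120,40),(128,255,255));m[:100]=0;m[260:]=0;m[:,:240]=0;m[:,360:]=0
    n,l,s,c=cv2.connectedComponentsWithStats(m);R,_=bend(0)
    for i in range(1,n):
        if s[i,4]>=8:
            v,u=np.nonzero(l==i);P=np.array([dep('side',a,b,d) for a,b in zip(u,v)][::3]);q=np.median(P,0)-H
            print('blue',c[i].round(1),s[i,4],'x',round(q@X,3),'along',round(np.hypot(q@B,q[2]),3),'elev',round(np.arctan2(q[2],q@B),3))
E
python3 - <<'E'
from h import *
st();tilt();plan(.40);blocks('s6')
i=cv2.imread('pics/s6.png')[110:230,230:370];cv2.imwrite('pics/c6.png',cv2.resize(i,None,fx=5,fy=5,interpolation=cv2.INTER_CUBIC))
E
```

```text
6.6 p [ 0.5186 -0.0469  0.0971] F [  3.2   1.4 -14.7] op 0.0136 q [ 30.  35. -24. 119. -12.  34. -65.]
up [[0.997, 0.078, -0.025], [0.082, -0.93, 0.357], [0.004, -0.358, -0.934]]
theta 0.357 rad 0.259 x -0.0017 tool 0.3663
[0.0003, -0.0004, -0.0023, 0.0067, -0.0009, 0.0001],
[0.0003, -0.0004, -0.0023, 0.0067, -0.0009, 0.0001],
[0.0003, -0.0004, -0.0023, 0.0067, -0.0009, 0.0001],
[0.0003, -0.0004, -0.0023, 0.0067, -0.0009, 0.0001],
[0.0003, -0.0004, -0.0022, 0.0067, -0.0009, 0.0001],
blue [279.6 155.1] 19 x 0.049 along 0.176 elev 0.638
blue [280.1 169.4] 76 x 0.046 along 0.196 elev 0.458
```

View pics/c6.png

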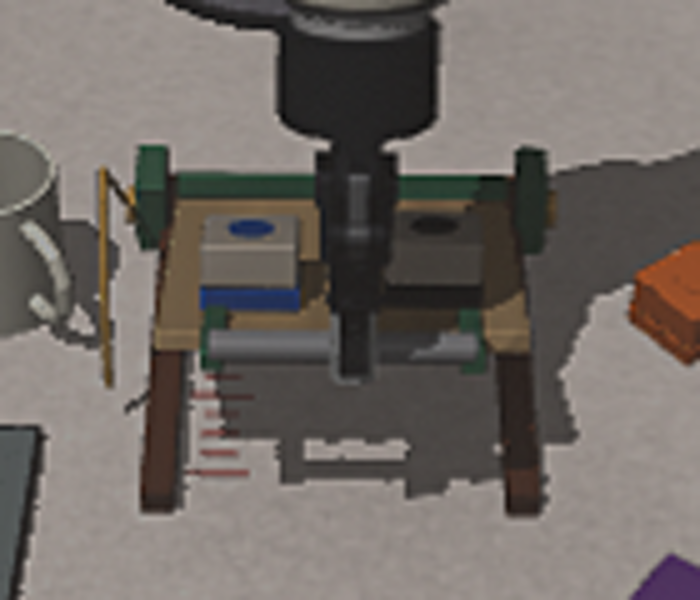

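The picture shows both blocks still in place side by side (blue at crop (250,228), black at (435,225)), with the bar in the fingers. Next come small steps with checks.

Call:
{"name": "step_arm", "arguments": {
  "commands": [
    [0,-0.0004,-0.0025,0.008,0,0],
    [0,-0.0004,-0.0025,0.008,0,0],
    [0,-0.0004,-0.0025,0.008,0,0],
    [0,-0.0004,-0.0025,0.008,0,0],
    [0,-0.0004,-0.0025,0.008,0,0]
  ]
}}

```text
time: 7.07
eef_pos: [0.519, -0.0518, 0.1105]
orientation: [[0.997, 0.075, -0.027], [0.08, -0.914, 0.397], [0.006, -0.398, -0.917]]
wrist_force: [3.6, 1.2, -14.1]
opening: 0.0142
```

```bash
python3 - <<'E'
from h import *
st();tilt();blocks('s7')
E
```

```text
7.07 p [ 0.519  -0.0518  0.1105] F [  3.6   1.2 -14.1] op 0.0142 q [ 33.  35. -26. 118. -14.  37. -63.]
up [[0.997, 0.075, -0.027], [0.08, -0.914, 0.397], [0.006, -0.398, -0.917]]
theta 0.4122 rad 0.2591 x -0.0017 tool 0.4092
blue [279.5 151.4] 14 x 0.051 along 0.177 elev 0.696
blue [279.9 165.3] 77 x 0.046 along 0.197 elev 0.516
```

Call:
{"name": "step_arm", "arguments": {
  "commands": [
    [0,-0.0004,-0.002,0.006,0,0],
    [0,-0.0004,-0.002,0.006,0,0],
    [0,-0.0004,-0.002,0.006,0,0],
    [0,-0.0004,-0.002,0.006,0,0],
    [0,0,0,0,0,0]
  ]
}}

```text
time: 7.53
eef_pos: [0.5194, -0.0554, 0.119]
orientation: [[0.997, 0.073, -0.027], [0.078, -0.904, 0.42], [0.006, -0.421, -0.907]]
wrist_force: [3.1, 1.3, -12.8]
opening: 0.0139
```

```bash
python3 - <<'E'
from h import *
st();tilt();blocks('s8')
E
```

```text
7.53 p [ 0.5194 -0.0554  0.119 ] F [  3.1   1.3 -12.8] op 0.0139 q [ 35.  35. -27. 117. -15.  39. -62.]
up [[0.997, 0.073, -0.027], [0.078, -0.904, 0.42], [0.006, -0.421, -0.907]]
theta 0.4481 rad 0.2592 x -0.0017 tool 0.4343
blue [279.6 148.7] 12 x 0.049 along 0.171 elev 0.735
blue [280.1 162.4] 73 x 0.047 along 0.195 elev 0.551
```

Call:
{"name": "step_arm", "arguments": {
  "commands": [
    [0,-0.0004,-0.002,0.008,0,0],
    [0,-0.0004,-0.002,0.008,0,0],
    [0,-0.0004,-0.002,0.008,0,0],
    [0,0,0,0,0,0],
    [0,0,0,0,0,0]
  ]
}}

```text
time: 8.0
eef_pos: [0.5196, -0.058, 0.1251]
orientation: [[0.997, 0.073, -0.028], [0.078, -0.894, 0.442], [0.007, -0.443, -0.897]]
wrist_force: [4.2, 1.9, -15.8]
opening: 0.0137
```

```bash
python3 - <<'E'
from h import *
st();tilt();blocks('s9')
E
```

```text
8.0 p [ 0.5196 -0.058   0.1251] F [  4.2   1.9 -15.8] op 0.0137 q [ 37.  35. -28. 117. -15.  40. -61.]
up [[0.997, 0.073, -0.028], [0.078, -0.894, 0.442], [0.007, -0.443, -0.897]]
theta 0.4735 rad 0.2592 x -0.0017 tool 0.4587
blue [279.5 147. ] 8 x 0.051 along 0.181 elev 0.755
blue [279.9 160.4] 75 x 0.048 along 0.196 elev 0.577
```

Call:
{"name": "step_arm", "arguments": {
  "commands": [
    [0,-0.0004,-0.0022,0.01,0,0],
    [0,-0.0004,-0.0022,0.01,0,0],
    [0,-0.0004,-0.0022,0.01,0,0],
    [0,0,0,0,0,0],
    [0,0,0,0,0,0]
  ]
}}

```text
time: 8.47
eef_pos: [0.5198, -0.0609, 0.1317]
orientation: [[0.997, 0.072, -0.03], [0.078, -0.879, 0.47], [0.008, -0.471, -0.882]]
wrist_force: [4.2, 2.0, -15.9]
opening: 0.0142
```

```bash
python3 - <<'E'
from h import *
st();tilt();blocks('s10')
E
```

```text
8.47 p [ 0.5198 -0.0609  0.1317] F [  4.2   2.  -15.9] op 0.0142 q [ 38.  35. -29. 116. -16.  42. -60.]
up [[0.997, 0.072, -0.03], [0.078, -0.879, 0.47], [0.008, -0.471, -0.882]]
theta 0.5016 rad 0.2593 x -0.0017 tool 0.4901
blue [279.5 145. ] 8 x 0.051 along 0.176 elev 0.786
blue [280.1 158. ] 59 x 0.045 along 0.196 elev 0.608
```

Call:
{"name": "step_arm", "arguments": {
  "commands": [
    [0,-0.0004,-0.0022,0.01,0,0],
    [0,-0.0004,-0.0022,0.01,0,0],
    [0,-0.0004,-0.0022,0.01,0,0],
    [0,0,0,0,0,0],
    [0,0,0,0,0,0]
  ]
}}

```text
time: 8.93
eef_pos: [0.5201, -0.0641, 0.1384]
orientation: [[0.997, 0.071, -0.031], [0.077, -0.864, 0.497], [0.008, -0.498, -0.867]]
wrist_force: [4.2, 1.3, -16.4]
opening: 0.0139
```

```bash
python3 - <<'E'
from h import *
st();tilt();blocks('s11')
E
```

```text
8.93 p [ 0.5201 -0.0641  0.1384] F [  4.2   1.3 -16.4] op 0.0139 q [ 40.  35. -30. 115. -17.  44. -58.]
up [[0.997, 0.071, -0.031], [0.077, -0.864, 0.497], [0.008, -0.498, -0.867]]
theta 0.5301 rad 0.2593 x -0.0017 tool 0.5215
blue [279.5 143. ] 8 x 0.051 along 0.176 elev 0.815
blue [279.2 155.5] 46 x 0.053 along 0.196 elev 0.641
```

Call:
{"name": "step_arm", "arguments": {
  "commands": [
    [0,-0.0004,-0.0022,0.01,0,0],
    [0,-0.0004,-0.0022,0.01,0,0],
    [0,-0.0004,-0.0022,0.01,0,0],
    [0,0,0,0,0,0],
    [0,0,0,0,0,0]
  ]
}}

```text
time: 9.4
eef_pos: [0.5204, -0.0674, 0.145]
orientation: [[0.997, 0.07, -0.033], [0.077, -0.848, 0.524], [0.009, -0.525, -0.851]]
wrist_force: [5.3, 1.7, -17.1]
opening: 0.0139
```

```bash
python3 - <<'E'
from h import *
st();tilt();blocks('s12')
E
```

```text
9.4 p [ 0.5204 -0.0674  0.145 ] F [  5.3   1.7 -17.1] op 0.0139 q [ 41.  36. -30. 115. -18.  46. -57.]
up [[0.997, 0.07, -0.033], [0.077, -0.848, 0.524], [0.009, -0.525, -0.851]]
theta 0.5585 rad 0.2594 x -0.0018 tool 0.5528
blue [279.5 141. ] 8 x 0.052 along 0.179 elev 0.844
blue [278.7 152.7] 44 x 0.05 along 0.196 elev 0.678
```

Call:
{"name": "step_arm", "arguments": {
  "commands": [
    [0,-0.0004,-0.0022,0.01,0,0],
    [0,-0.0004,-0.0022,0.01,0,0],
    [0,-0.0004,-0.0022,0.01,0,0],
    [0,0,0,0,0,0],
    [0,0,0,0,0,0]
  ]
}}

```text
time: 9.87
eef_pos: [0.5207, -0.0709, 0.1515]
orientation: [[0.997, 0.069, -0.034], [0.077, -0.831, 0.55], [0.009, -0.551, -0.834]]
wrist_force: [3.7, 1.0, -16.4]
opening: 0.0139
```

```bash
python3 - <<'E'
from h import *
st();tilt();blocks('s13')
E
```

```text
9.87 p [ 0.5207 -0.0709  0.1515] F [  3.7   1.  -16.4] op 0.0139 q [ 43.  36. -31. 114. -19.  47. -56.]
up [[0.997, 0.069, -0.034], [0.077, -0.831, 0.55], [0.009, -0.551, -0.834]]
theta 0.587 rad 0.2594 x -0.0017 tool 0.584
blue [279.5 139. ] 8 x 0.051 along 0.173 elev 0.877
blue [279.1 150.4] 27 x 0.051 along 0.193 elev 0.703
```

Call:
{"name": "step_arm", "arguments": {
  "commands": [
    [0,-0.0004,-0.0022,0.01,0,0],
    [0,-0.0004,-0.0022,0.01,0,0],
    [0,0,0,0,0,0],
    [0,0,0,0,0,0],
    [0,0,0,0,0,0]
  ]
}}

```text
time: 10.33
eef_pos: [0.5209, -0.0734, 0.1557]
orientation: [[0.997, 0.069, -0.035], [0.077, -0.82, 0.568], [0.01, -0.569, -0.823]]
wrist_force: [4.6, 1.1, -15.2]
opening: 0.0135
```

```bash
python3 - <<'E'
from h import *
st();tilt();blocks('s14')
E
```

```text
10.33 p [ 0.5209 -0.0734  0.1557] F [  4.6   1.1 -15.2] op 0.0135 q [ 44.  36. -32. 113. -19.  49. -55.]
up [[0.997, 0.069, -0.035], [0.077, -0.82, 0.568], [0.01, -0.569, -0.823]]
theta 0.6059 rad 0.2594 x -0.0018 tool 0.6048
blue [280.5 137. ] 8 x 0.049 along 0.146 elev 0.953
blue [279.8 147.5] 39 x 0.049 along 0.154 elev 0.755
```

It is slipping. I'll hold still and look.

Call:
{"name": "step_arm", "arguments": {
  "commands": [
    [0,0,0,0,0,0],
    [0,0,0,0,0,0],
    [0,0,0,0,0,0],
    [0,0,0,0,0,0],
    [0,0,0,0,0,0]
  ]
}}

```text
time: 10.8
eef_pos: [0.5209, -0.0734, 0.1557]
orientation: [[0.997, 0.069, -0.035], [0.077, -0.82, 0.567], [0.01, -0.568, -0.823]]
wrist_force: [3.9, 1.0, -16.3]
opening: 0.0137
```

```bash
python3 - <<'E'
from h import *
st();tilt();blocks('s15')
snap('top','t15')
i=cv2.imread('pics/s15.png')[90:220,230:370];j=cv2.imread('pics/t15.png')[130:280,280:470]
r=lambda m:cv2.resize(m,(400,360),interpolation=cv2.INTER_CUBIC)
cv2.imwrite('pics/c15.png',np.hstack([r(i),r(j)]))
E
```

```text
10.8 p [ 0.5209 -0.0734  0.1557] F [  3.9   1.  -16.3] op 0.0137 q [ 44.  36. -32. 113. -19.  49. -55.]
up [[0.997, 0.069, -0.035], [0.077, -0.82, 0.567], [0.01, -0.568, -0.823]]
theta 0.606 rad 0.2594 x -0.0017 tool 0.6042
blue [281.5 146.5] 72 x 0.05 along 0.075 elev 0.876
```

View pics/c15.png

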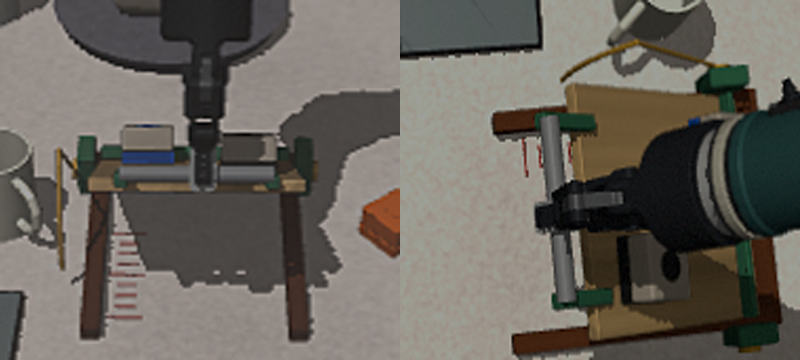

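The block is at the stop: its front face is 75 mm from the hinge along the board, so its centre is at about 50 mm. The top crop shows the black-dot block at (670,265), still in its place. θ≈0.606. I'll release and back out along the tool axis.

Call:
{"name": "step_arm", "arguments": {
  "commands": [
    [0,0,0,0,0,0],
    [0,0,0,0,0,0],
    [0,0,0,0,0,0]
  ],
  "gripper": 0.034
}}

```text
time: 11.15
eef_pos: [0.5196, -0.0686, 0.1616]
orientation: [[0.997, 0.07, -0.042], [0.082, -0.813, 0.576], [0.006, -0.578, -0.816]]
wrist_force: [-0.2, 0.0, -0.8]
opening: 0.0339
```

Call:
{"name": "step_arm", "arguments": {
  "commands": [
    [0,0,-0.015,0,0,0],
    [0,0,-0.02,0,0,0],
    [0,0,-0.03,0,0,0],
    [0,0,-0.03,0,0,0],
    [0,0,-0.03,0,0,0]
  ]
}}

```text
time: 11.57
eef_pos: [0.519, -0.1311, 0.2709]
orientation: [[0.995, 0.078, -0.065], [0.101, -0.801, 0.591], [-0.006, -0.594, -0.804]]
wrist_force: [-0.1, 0.2, -0.5]
opening: 0.0337
```

```bash
python3 - <<'E'
from h import *
st()
p,d=snap('side','s16');blocks('s17')
# board angle from bar points
P=np.array([dep('side',u,v,d) for v in range(140,165) for u in (273,278,283,310,316,320)]);q=P-H
k=(q@B>.18)&(q[:,2]>.1)&(np.abs(q@X)<.058);r=np.hypot(q@B,q[:,2]);k&=(r>.245)&(r<.285)
print(k.sum(),'bar y,z mean',(q[k]@B).mean().round(4),q[k,2].mean().round(4),'n', 'ang',np.median(np.arctan2(q[k,2],q[k]@B)).round(4)-.0768, np.median(r[k]).round(4))
E
```

```text
11.57 p [ 0.519  -0.1311  0.2709] F [-0.1  0.2 -0.5] op 0.0337 q [ 49.  30. -31. 104. -19.  67. -55.]
up [[0.995, 0.078, -0.065], [0.101, -0.801, 0.591], [-0.006, -0.594, -0.804]]
blue [281.5 146.5] 72 x 0.05 along 0.076 elev 0.878
32 bar y,z mean 0.2055 0.1685 n ang 0.6113000000000001 0.2658
```

Board holds at θ≈0.606, so the nose axis must travel to 0.104 m from the hinge. It is now at 0.384, a push of about 0.28 m straight along -B. Next is the prop grip.

```bash
cat >> h.py <<'E'
NOSE=np.array([.5082,.0896,.08]);GRIP=np.array([.4918,.2885,.05])
E
python3 - <<'E'
from h import *
print((NOSE-H)@B,(NOSE-H)@X,(GRIP-H)@B,(GRIP-H)@X)
rows(np.array([.4918,.2885,.20]),DOWN,step=.038)
E
```

```text
0.3840699149809063 -0.0005061587010957574 0.583644822846782 -0.0003444480731291874
[0.0007, -0.025, 0.0258, -0.0524, 0.0001, 0.001],
[0.0007, -0.0263, 0.0244, -0.0524, 0.0001, 0.001],
[0.0007, -0.0276, 0.023, -0.0524, 0.0001, 0.001],
[0.0006, -0.0288, 0.0215, -0.0524, 0.0001, 0.001],
[0.0006, -0.0298, 0.02, -0.0524, 0.0001, 0.001],
[0.0006, -0.0309, 0.0184, -0.0524, 0.0001, 0.001],
[0.0005, -0.0318, 0.0168, -0.0524, 0.0001, 0.001],
[0.0005, -0.0326, 0.0151, -0.0524, 0.0001, 0.001],
[0.0005, -0.0334, 0.0133, -0.0524, 0.0001, 0.001],
[0.0004, -0.034, 0.0116, -0.0524, 0.0001, 0.001],
[0.0004, -0.0346, 0.0098, -0.0524, 0.0001, 0.001],
[0.0004, -0.035, 0.0079, -0.0524, 0.0001, 0.001],
```

Call:
{"name": "step_arm", "arguments": {
  "commands": [
    [0.0007,-0.029,0.02,-0.052,0,0.001],
    [0.0007,-0.029,0.02,-0.052,0,0.001],
    [0.0007,-0.029,0.02,-0.052,0,0.001],
    [0.0006,-0.03,0.02,-0.052,0,0.001],
    [0.0006,-0.03,0.02,-0.052,0,0.001]
  ],
  "gripper": 0.06
}}

```text
time: 12.08
eef_pos: [0.5139, 0.0352, 0.2612]
orientation: [[0.998, 0.061, -0.021], [0.064, -0.934, 0.352], [0.002, -0.353, -0.936]]
wrist_force: [1.4, 1.2, -0.4]
opening: 0.0599
```

Call:
{"name": "step_arm", "arguments": {
  "commands": [
    [0.0006,-0.031,0.018,-0.052,0,0.001],
    [0.0005,-0.032,0.017,-0.052,0,0.001],
    [0.0005,-0.0326,0.015,-0.052,0,0.001],
    [0.0005,-0.0335,0.013,-0.052,0,0.001],
    [0.0004,-0.034,0.0115,-0.052,0,0.001]
  ]
}}

```text
time: 12.5
eef_pos: [0.4956, 0.2244, 0.2326]
orientation: [[0.998, 0.062, -0.009], [0.063, -0.994, 0.092], [-0.003, -0.092, -0.996]]
wrist_force: [1.4, -0.0, 0.0]
opening: 0.0601
```

```bash
python3 - <<'E'
from h import *
st();rows(np.array([.4918,.2885,.15]),DOWN,step=.038)
E
```

```text
12.5 p [0.4956 0.2244 0.2326] F [ 1.4 -0.   0. ] op 0.0601 q [  -6.   20.  -26.  115.    6.   45. -121.]
up [[0.998, 0.062, -0.009], [0.063, -0.994, 0.092], [-0.003, -0.092, -0.996]]
[0.0002, -0.0188, 0.0294, -0.0308, 0.0008, -0.0068],
[0.0003, -0.0197, 0.0288, -0.0308, 0.0008, -0.0068],
[0.0004, -0.0205, 0.0282, -0.0308, 0.0008, -0.0068],
```

Call:
{"name": "step_arm", "arguments": {
  "commands": [
    [0,-0.021,0.025,-0.031,0.001,-0.007],
    [0,-0.021,0.025,-0.031,0.001,-0.007],
    [0,-0.018,0.025,-0.031,0.001,-0.007],
    [0,0,0,0,0,0]
  ]
}}

```text
time: 12.83
eef_pos: [0.48, 0.3116, 0.163]
orientation: [[0.994, 0.11, -0.001], [0.11, -0.994, 0.004], [-0.0, -0.004, -1.0]]
wrist_force: [0.3, 0.2, -0.7]
opening: 0.0599
```

```bash
python3 - <<'E'
from h import *
st();rows(np.array([.4918,.2885,.13]),DOWN,n=1);rows(np.array([.4918,.2885,.022]),DOWN,step=.026)
E
```

```text
12.83 p [0.48   0.3116 0.163 ] F [ 0.3  0.2 -0.7] op 0.0599 q [ -21.   28.  -22.  114.   15.   41. -136.]
up [[0.994, 0.11, -0.001], [0.11, -0.994, 0.004], [-0.0, -0.004, -1.0]]
[0.0092, 0.0244, 0.0329, -0.004, 0.0003, 0.0274],
[0.0015, 0.0041, 0.0235, -0.0007, 0.0001, 0.0046],
[0.0016, 0.0041, 0.0235, -0.0007, 0.0001, 0.0046],
[0.0016, 0.0041, 0.0235, -0.0007, 0.0001, 0.0046],
[0.0016, 0.0041, 0.0235, -0.0007, 0.0001, 0.0046],
[0.0016, 0.004, 0.0235, -0.0007, 0.0001, 0.0046],
[0.0016, 0.004, 0.0235, -0.0007, 0.0001, 0.0046],
```

Call:
{"name": "step_arm", "arguments": {
  "commands": [
    [0.009,0.0235,0.012,-0.004,0,0.027],
    [0,0,0,0,0,0]
  ]
}}

```text
time: 13.0
eef_pos: [0.4865, 0.2929, 0.1498]
orientation: [[0.996, 0.093, -0.007], [0.093, -0.996, -0.001], [-0.007, 0.001, -1.0]]
wrist_force: [0.8, -2.3, -0.7]
opening: 0.0597
```

```bash
python3 - <<'E'
from h import *
st();rows(np.array([.4918,.2885,.022]),DOWN,step=.026)
E
```

```text
13.0 p [0.4865 0.2929 0.1498] F [ 0.8 -2.3 -0.7] op 0.0597 q [ -20.   29.  -21.  115.   15.   40. -135.]
up [[0.996, 0.093, -0.007], [0.093, -0.996, -0.001], [-0.007, 0.001, -1.0]]
[0.0011, 0.001, 0.0256, 0.0001, 0.0014, 0.002],
[0.0011, 0.001, 0.0256, 0.0001, 0.0014, 0.002],
[0.0011, 0.001, 0.0256, 0.0001, 0.0014, 0.002],
[0.001, 0.001, 0.0256, 0.0001, 0.0014, 0.002],
[0.001, 0.001, 0.0256, 0.0001, 0.0014, 0.002],
```

Call:
{"name": "step_arm", "arguments": {
  "commands": [
    [0.003,0.002,0.02,0,0.003,0.008],
    [0.001,0.001,0.024,0,0.002,0],
    [0.001,0.001,0.024,0,0,0],
    [0,0,0.02,0,0,0],
    [0,0,0,0,0,0]
  ]
}}

```text
time: 13.42
eef_pos: [0.4914, 0.2826, 0.0624]
orientation: [[0.997, 0.074, -0.004], [0.074, -0.997, -0.003], [-0.005, 0.003, -1.0]]
wrist_force: [0.0, -0.6, -0.4]
opening: 0.0603
```

```bash
python3 - <<'E'
from h import *
st();rows(np.array([.4918,.2885,.022]),DOWN,n=2)
E
```

```text
13.42 p [0.4914 0.2826 0.0624] F [ 0.  -0.6 -0.4] op 0.0603 q [ -22.   36.  -17.  118.   20.   30. -139.]
up [[0.997, 0.074, -0.004], [0.074, -0.997, -0.003], [-0.005, 0.003, -1.0]]
[0.0005, -0.003, 0.0202, 0.0015, 0.0023, -0.0043],
[0.0005, -0.003, 0.0202, 0.0015, 0.0023, -0.0043],
```

Call:
{"name": "step_arm", "arguments": {
  "commands": [
    [0,-0.006,0.016,0.002,0.004,-0.006],
    [0,0,0.018,0.001,0,-0.002],
    [0,0,0.006,0,0,0],
    [0,0,0,0,0,0]
  ]
}}

```text
time: 13.75
eef_pos: [0.4921, 0.2835, 0.0248]
orientation: [[0.997, 0.074, -0.002], [0.074, -0.997, -0.003], [-0.002, 0.002, -1.0]]
wrist_force: [0.5, -0.3, -0.8]
opening: 0.0603
```

Call:
{"name": "step_arm", "arguments": {
  "commands": [
    [0,0,0,0,0,0],
    [0,0,0,0,0,0],
    [0,0,0,0,0,0],
    [0,0,0,0,0,0],
    [0,0,0,0,0,0]
  ],
  "gripper": 0.02,
  "grip_force": 30
}}

```text
time: 14.17
eef_pos: [0.4939, 0.2843, 0.0289]
orientation: [[0.997, 0.071, 0.002], [0.071, -0.997, 0.002], [0.003, -0.002, -1.0]]
wrist_force: [0.3, -0.7, -5.0]
opening: 0.0339
```

```bash
python3 - <<'E'
from h import *
st();s=manip.read_state();p=s['eef_pos'];print('along',(p-H)@B,'x',(p-H)@X)
T=H+(.304+.03)*B;T[2]=p[2];rows(T,DOWN,step=.03)
E
```

```text
14.17 p [0.4939 0.2843 0.0289] F [ 0.3 -0.7 -5. ] op 0.0339 q [ -24.   39.  -15.  118.   22.   25. -141.]
up [[0.997, 0.071, 0.002], [0.071, -0.997, 0.002], [0.003, -0.002, -1.0]]
along 0.5792892442338101 x 0.0013769228691511912
[0.0002, 0.0273, -0.0001, -0.0003, -0.0003, -0.0014],
[0.0001, 0.0273, -0.0001, -0.0003, -0.0003, -0.0014],
[0.0001, 0.0273, -0.0, -0.0003, -0.0003, -0.0014],
[0.0001, 0.0273, -0.0, -0.0003, -0.0003, -0.0014],
[0.0, 0.0273, -0.0, -0.0003, -0.0003, -0.0014],
[-0.0, 0.0273, -0.0, -0.0003, -0.0003, -0.0014],
[-0.0, 0.0273, -0.0, -0.0003, -0.0003, -0.0014],
[-0.0001, 0.0273, -0.0, -0.0003, -0.0003, -0.0014],
[-0.0001, 0.0273, -0.0, -0.0003, -0.0003, -0.0014],
```

Call:
{"name": "step_arm", "arguments": {
  "commands": [
    [0,0,0.002,0,0,0],
    [0,0,0,0,0,0]
  ]
}}

```text
time: 14.33
eef_pos: [0.494, 0.2845, 0.0276]
orientation: [[0.997, 0.071, 0.003], [0.071, -0.997, 0.003], [0.003, -0.002, -1.0]]
wrist_force: [-0.0, 0.1, -2.1]
opening: 0.0336
```

```bash
python3 - <<'E'
from h import *
st()
E
```

```text
14.33 p [0.494  0.2845 0.0276] F [-0.   0.1 -2.1] op 0.0336 q [ -24.   39.  -15.  118.   22.   25. -141.]
up [[0.997, 0.071, 0.003], [0.071, -0.997, 0.003], [0.003, -0.002, -1.0]]
```

Call:
{"name": "step_arm", "arguments": {
  "commands": [
    [0,0,0.002,0,0,0],
    [0,0,0,0,0,0]
  ]
}}

```text
time: 14.5
eef_pos: [0.4941, 0.2844, 0.0279]
orientation: [[0.998, 0.07, 0.003], [0.07, -0.998, 0.001], [0.004, -0.001, -1.0]]
wrist_force: [-0.1, -0.7, -5.5]
opening: 0.0335
```

Call:
{"name": "step_arm", "arguments": {
  "commands": [
    [0,0.02,0.001,0,0,0],
    [0,0.025,0,0,0,0],
    [0,0.025,0,0,0,0],
    [0,0.025,0,0,0,0],
    [0,0.025,0,0,0,0]
  ]
}}

```text
time: 14.92
eef_pos: [0.5079, 0.1888, 0.0319]
orientation: [[0.995, 0.093, 0.019], [0.092, -0.995, 0.031], [0.022, -0.029, -0.999]]
wrist_force: [-0.8, 6.8, 4.5]
opening: 0.0335
```

```bash
cat >> h.py <<'E'
def al():
    s=manip.read_state();p=s['eef_pos']-H;R=s['orientation'];print('along',(p@B).round(4),'x',(p@X).round(4),'z',s['eef_pos'][2].round(4),'yawerr deg',np.degrees(Ro.from_matrix(DOWN.T@R).as_rotvec()).round(2),'Fb',(s['wrist_force']@B).round(1),'F',s['wrist_force'].round(1),round(s['opening'],4))
E
python3 - <<'E'
from h import *
al()
E
```

```text
along 0.483 x 0.0075 z 0.0319 yawerr deg [ 1.67  1.26 -0.56] Fb 6.8 F [-0.8  6.8  4.5] 0.0335
```

```bash
python3 - <<'E'
from h import *
T=H+.34*B+.001*X;T[2]=.0275;rows(T,DOWN,step=.018)
E
```

```text
[-0.001, 0.0179, 0.0, -0.0036, -0.0028, 0.0012],
[-0.001, 0.0179, 0.0001, -0.0036, -0.0028, 0.0012],
[-0.0009, 0.0179, 0.0001, -0.0036, -0.0028, 0.0012],
[-0.0009, 0.0179, 0.0002, -0.0036, -0.0028, 0.0012],
[-0.0009, 0.0179, 0.0003, -0.0036, -0.0028, 0.0012],
[-0.0009, 0.0179, 0.0003, -0.0036, -0.0028, 0.0012],
[-0.0009, 0.0179, 0.0004, -0.0036, -0.0028, 0.0012],
[-0.0008, 0.0179, 0.0005, -0.0036, -0.0028, 0.0012],
```

Call:
{"name": "step_arm", "arguments": {
  "commands": [
    [-0.003,0.01,0,-0.015,-0.011,0.005],
    [-0.002,0.012,0,-0.01,-0.008,0.003],
    [-0.002,0.014,0,-0.004,-0.003,0],
    [-0.001,0.014,0,0,0,0],
    [0,0.014,0,0,0,0]
  ]
}}

```text
time: 15.33
eef_pos: [0.5042, 0.1203, 0.0302]
orientation: [[0.996, 0.084, -0.003], [0.084, -0.996, -0.002], [-0.003, 0.001, -1.0]]
wrist_force: [0.5, -1.2, -5.6]
opening: 0.0338
```

```bash
python3 - <<'E'
from h import *
al();T=H+.34*B+.001*X;T[2]=.0275;rows(T,DOWN,step=.016)
E
```

```text
along 0.415 x -0.0019 z 0.0302 yawerr deg [-0.08 -0.2  -0.06] Fb -1.3 F [ 0.5 -1.2 -5.6] 0.0338
[0.0006, 0.015, 0.0006, 0.0003, 0.0007, 0.0002],
[0.0006, 0.015, 0.0006, 0.0003, 0.0007, 0.0002],
[0.0006, 0.015, 0.0005, 0.0003, 0.0007, 0.0002],
[0.0006, 0.015, 0.0005, 0.0003, 0.0007, 0.0002],
[0.0006, 0.015, 0.0005, 0.0003, 0.0007, 0.0002],
```

Call:
{"name": "step_arm", "arguments": {
  "commands": [
    [0.001,0.013,0.001,0,0.001,0],
    [0.001,0.014,0.001,0,0.001,0],
    [0,0.014,0.001,0,0,0],
    [0,0.012,0.001,0,0,0],
    [0,0.006,0,0,0,0]
  ]
}}

```text
time: 15.75
eef_pos: [0.5125, 0.0703, 0.028]
orientation: [[0.996, 0.094, 0.004], [0.094, -0.996, 0.012], [0.005, -0.011, -1.0]]
wrist_force: [-1.9, 4.2, 3.9]
opening: 0.0337
```

```bash
python3 - <<'E'
from h import *
al();p,d=snap('side','s20');blocks('s21')
# measure prop: red top and brass
i=cv2.cvtColor(p,cv2.COLOR_RGB2HSV)
j=cv2.imread('pics/s20.png')[110:330,220:380];cv2.imwrite('pics/c20.png',cv2.resize(j,None,fx=2.7,fy=2.7,interpolation=cv2.INTER_CUBIC))
E
```

```text
along 0.3645 x 0.0022 z 0.028 yawerr deg [ 0.65  0.3  -0.63] Fb 4.4 F [-1.9  4.2  3.9] 0.0337
blue [277.1 146.7] 36 x 0.061 along 0.075 elev 0.876
```

View pics/c20.png

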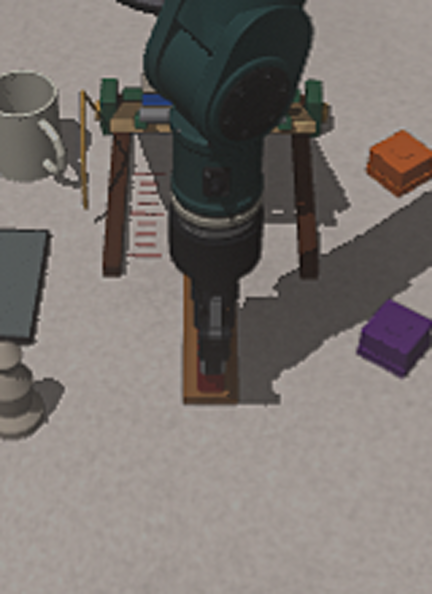

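The crop shows the prop straight between the rails with the grip at (210,380), and the blue block at the stop at (155,100). I'll advance slowly now.

Call:
{"name": "step_arm", "arguments": {
  "commands": [
    [-0.001,0.007,0,-0.006,-0.003,0.006],
    [-0.001,0.007,0,-0.003,-0.001,0.003],
    [0,0.007,0,0,0,0],
    [0,0.007,0,0,0,0],
    [0,0,0,0,0,0]
  ]
}}

```text
time: 16.27
eef_pos: [0.513, 0.0432, 0.0273]
orientation: [[0.996, 0.091, 0.001], [0.091, -0.996, 0.004], [0.002, -0.004, -1.0]]
wrist_force: [0.6, -1.3, 1.0]
opening: 0.0336
```

```bash
python3 - <<'E'
from h import *
al()
E
```

```text
along 0.3375 x 0.0004 z 0.0273 yawerr deg [ 0.2   0.1  -0.46] Fb -1.4 F [ 0.6 -1.3  1. ] 0.0336
```

Opening the fingers slightly so the prop stands flat, then pushing with the rear finger only.

Call:
{"name": "step_arm", "arguments": {
  "commands": [
    [0,0,0,0,0,0.004],
    [0,0,0,0,0,0.004],
    [0,0,0,0,0,0]
  ],
  "gripper": 0.04
}}

```text
time: 16.52
eef_pos: [0.5128, 0.0402, 0.0272]
orientation: [[0.997, 0.079, 0.0], [0.079, -0.997, 0.001], [0.0, -0.001, -1.0]]
wrist_force: [-0.5, 2.4, 0.1]
opening: 0.0402
```

Call:
{"name": "step_arm", "arguments": {
  "commands": [
    [0,0.006,0,0,0,0],
    [0,0.006,0,0,0,0],
    [0,0.005,0,0,0,0],
    [0,0.004,0,0,0,0],
    [0,0,0,0,0,0]
  ]
}}

```text
time: 16.93
eef_pos: [0.515, 0.0208, 0.0271]
orientation: [[0.997, 0.083, 0.002], [0.083, -0.997, 0.005], [0.002, -0.005, -1.0]]
wrist_force: [0.5, 2.4, -0.1]
opening: 0.0401
```

```bash
python3 - <<'E'
from h import *
al()
E
```

```text
along 0.3149 x 0.0006 z 0.0271 yawerr deg [ 0.27  0.13 -0.  ] Fb 2.3 F [ 0.5  2.4 -0.1] 0.0401
```

Call:
{"name": "step_arm", "arguments": {
  "commands": [
    [0,0.003,0,0,0,0],
    [0,0.003,0,0,0,0],
    [0,0.002,0,0,0,0],
    [0,0,0,0,0,0]
  ]
}}

```text
time: 17.27
eef_pos: [0.5157, 0.0125, 0.0271]
orientation: [[0.997, 0.083, 0.002], [0.083, -0.997, 0.006], [0.003, -0.006, -1.0]]
wrist_force: [0.1, 2.4, -0.6]
opening: 0.0404
```

Call:
{"name": "step_arm", "arguments": {
  "commands": [
    [0,0.0015,0,0,0,0],
    [0,0.0015,0,0,0,0],
    [0,0,0,0,0,0]
  ]
}}

```text
time: 17.52
eef_pos: [0.516, 0.0095, 0.0271]
orientation: [[0.997, 0.084, 0.002], [0.084, -0.996, 0.006], [0.003, -0.006, -1.0]]
wrist_force: [-0.5, 2.1, 0.2]
opening: 0.0397
```

Call:
{"name": "step_arm", "arguments": {
  "commands": [
    [0,0.0015,0,0,0,0],
    [0,0.0015,0,0,0,0],
    [0,0,0,0,0,0]
  ]
}}

```text
time: 17.77
eef_pos: [0.5162, 0.0066, 0.0271]
orientation: [[0.996, 0.084, 0.002], [0.084, -0.996, 0.006], [0.003, -0.006, -1.0]]
wrist_force: [-0.1, 2.9, -0.3]
opening: 0.0398
```

Call:
{"name": "step_arm", "arguments": {
  "commands": [
    [0,0.001,0,0,0,0],
    [0,0,0,0,0,0]
  ]
}}

```text
time: 17.93
eef_pos: [0.5164, 0.0063, 0.0271]
orientation: [[0.996, 0.085, 0.002], [0.085, -0.996, 0.008], [0.003, -0.007, -1.0]]
wrist_force: [-0.4, 2.4, -0.7]
opening: 0.04
```

Call:
{"name": "step_arm", "arguments": {
  "commands": [
    [0,0.001,0,0,0,0],
    [0,0,0,0,0,0]
  ]
}}

```text
time: 18.1
eef_pos: [0.5164, 0.0064, 0.027]
orientation: [[0.996, 0.086, 0.003], [0.086, -0.996, 0.009], [0.003, -0.009, -1.0]]
wrist_force: [-0.0, 2.5, 0.0]
opening: 0.04
```

Call:
{"name": "step_arm", "arguments": {
  "commands": [
    [0,0.0015,0,-0.006,0,0],
    [0,0.002,0,0,0,0],
    [0,0,0,0,0,0]
  ]
}}

```text
time: 18.35
eef_pos: [0.5166, 0.0063, 0.0272]
orientation: [[0.996, 0.088, 0.004], [0.088, -0.996, 0.007], [0.005, -0.006, -1.0]]
wrist_force: [0.9, 0.3, -0.6]
opening: 0.0398
```

```bash
python3 - <<'E'
from h import *
al()
E
```

```text
along 0.3004 x 0.001 z 0.0272 yawerr deg [ 0.36  0.27 -0.3 ] Fb 0.2 F [ 0.9  0.3 -0.6] 0.0398
```

```bash
python3 - <<'E'
from h import *
s=manip.read_state();print(s['tau'].round(1),s['joint_positions'].round(1))
blocks('s22');snap('top','t22')
a=cv2.imread('pics/s22.png')[90:250,220:380];b=cv2.imread('pics/t22.png')[130:320,220:470]
r=lambda m:cv2.resize(m,(400,400),interpolation=cv2.INTER_CUBIC)
cv2.imwrite('pics/c22.png',np.hstack([r(a),r(b)]))
d=np.load('pics/t22.npy')
i=cv2.imread('pics/t22.png');h=cv2.cvtColor(i,cv2.COLOR_BGR2HSV)
# grey bar ends visible in top: points near radius .26
P=np.array([[*dep('top',u,v,d)] for v in range(170,270,3) for u in range(300,420,3)]);q=P-H
r_=np.hypot(q@B,q[:,2]);k=(abs(q@X)<.058)&(r_>.25)&(r_<.285)&(q[:,2]>.1)&(q[:,2]<.2)
print(k.sum(),np.median(np.arctan2(q[k,2],q[k]@B))-.0768,np.median(r_[k]))
# board plane points (wood colour) top face: normal dist 12mm
k=(abs(q@X)<.09)&(q@B>.08)&(q@B<.17)&(q[:,2]>.04)&(q[:,2]<.14)
yy,zz=q[k]@B,q[k,2];th=np.linspace(.55,.68,131);n=[np.sum(abs(zz*np.cos(t)-yy*np.sin(t)-.012)<.002) for t in th];print('board th',th[int(np.argmax(n))],max(n),k.sum())
E
```

```text
[  0.5 -45.4  -2.3  -7.7   0.    0.1   0. ] [   7.    37.   -17.   125.1   28.    21.2 -118. ]
blue [278.6 146.5] 49 x 0.054 along 0.075 elev 0.874
23 0.6191107676482718 0.2651647159241672
board th 0.6010000000000001 218 244
```

View pics/c22.png

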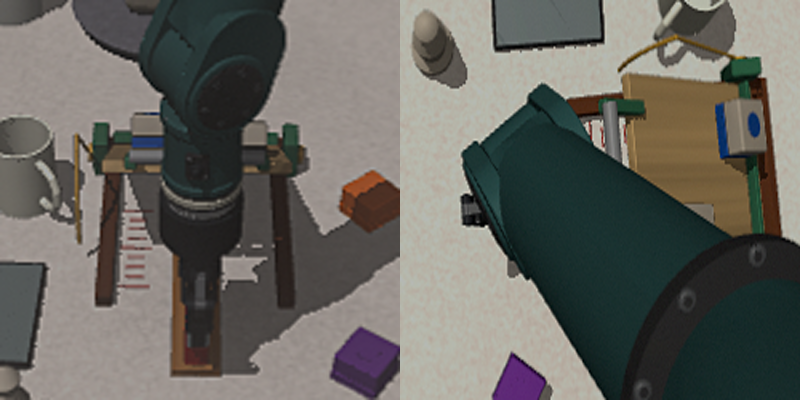

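The board is unchanged and the waxed block is still at the stop. The position repeats at 0.0063, so the nose is probably in contact and the zero rows relax the push. I'll check the force during the push itself.

Call:
{"name": "step_arm", "arguments": {
  "commands": [
    [0,0.003,0,-0.006,-0.004,0.005]
  ]
}}

```text
time: 18.53
eef_pos: [0.5165, 0.0059, 0.0272]
orientation: [[0.996, 0.084, 0.001], [0.084, -0.996, 0.004], [0.001, -0.004, -1.0]]
wrist_force: [-4.1, 13.2, 2.0]
opening: 0.0399
```

Call:
{"name": "step_arm", "arguments": {
  "commands": [
    [0,0.004,0,-0.004,0,0]
  ]
}}

```text
time: 18.62
eef_pos: [0.5168, 0.0059, 0.0272]
orientation: [[0.996, 0.087, 0.002], [0.087, -0.996, 0.005], [0.003, -0.004, -1.0]]
wrist_force: [-1.9, 13.2, -0.3]
opening: 0.0396
```

13 N with no motion: a firm bearing, below the 20 N at which the board yields. I'll centre the hand around the post, open and rise.

Call:
{"name": "step_arm", "arguments": {
  "commands": [
    [0,-0.002,0,0,0,0],
    [0,0,0,0,0,0],
    [0,0,0,0,0,0]
  ],
  "gripper": 0.058
}}

```text
time: 18.87
eef_pos: [0.5157, 0.0049, 0.0271]
orientation: [[0.996, 0.085, -0.0], [0.085, -0.996, -0.0], [-0.0, 0.0, -1.0]]
wrist_force: [0.4, 0.1, -0.0]
opening: 0.0578
```

Call:
{"name": "step_arm", "arguments": {
  "commands": [
    [0,0,-0.01,0,0,0],
    [0,0,-0.02,0,0,0],
    [0,0,-0.025,0,0,0],
    [0,-0.005,-0.025,0,0,0],
    [0,-0.02,-0.02,0,0,0]
  ]
}}

```text
time: 19.28
eef_pos: [0.5097, 0.018, 0.1279]
orientation: [[0.997, 0.071, -0.015], [0.071, -0.997, -0.012], [-0.016, 0.011, -1.0]]
wrist_force: [0.6, -0.6, -0.2]
opening: 0.0578
```

Call:
{"name": "step_arm", "arguments": {
  "commands": [
    [0,-0.035,-0.02,0,0,0],
    [0,-0.035,-0.02,0,0,0],
    [0,-0.035,-0.02,0,0,0],
    [0,-0.035,-0.02,0,0,0],
    [0,-0.03,-0.01,0,0,0]
  ]
}}

```text
time: 19.7
eef_pos: [0.5016, 0.1822, 0.2256]
orientation: [[0.999, 0.047, -0.012], [0.047, -0.999, -0.021], [-0.013, 0.02, -1.0]]
wrist_force: [0.7, -0.1, 0.3]
opening: 0.058
```

Call:
{"name": "step_arm", "arguments": {
  "commands": [
    [0,-0.035,0,0,0,0],
    [0,-0.035,0,0,0,0],
    [0,-0.035,0,0,0,0],
    [0,0,0,0,0,0],
    [0,0,0,0,0,0]
  ]
}}

```text
time: 20.12
eef_pos: [0.4983, 0.2962, 0.2332]
orientation: [[0.999, 0.049, 0.001], [0.049, -0.999, -0.016], [-0.0, 0.016, -1.0]]
wrist_force: [0.7, 0.0, -0.5]
opening: 0.0575
```

```bash
python3 - <<'E'
from h import *
st();blocks('s23');snap('top','t23')
a=cv2.imread('pics/s23.png')[90:270,220:380];b=cv2.imread('pics/t23.png')[130:310,180:470]
r=lambda m:cv2.resize(m,(400,400),interpolation=cv2.INTER_CUBIC)
cv2.imwrite('pics/c23.png',np.hstack([r(a),cv2.resize(b,(400,250),interpolation=cv2.INTER_CUBIC) if 0 else r(b)]))
for n,t in(('side','s23'),('top','t23')):
    d=np.load(f'pics/{t}.npy');h=cv2.cvtColor(cv2.imread(f'pics/{t}.png'),cv2.COLOR_BGR2HSV);m=cv2.inRange(h,(0,140,30),(8,255,255))
    k,l,s,c=cv2.connectedComponentsWithStats(m)
    for i in range(1,k):
        if s[i,4]>40:
            P=np.array([dep(n,u,v,d) for v,u in zip(*np.nonzero(l==i))]);P=P[abs(P[:,2]-.08)<.006]
            if len(P)>20 and len(P)<400: q=np.array(cv2.minAreaRect((P[:,:2]*1000).astype(np.float32))[0])/1000;q=np.r_[q,0]-H;print(n,'red along',(q@B).round(4),'x',(q@X).round(4),'z',np.median(P[:,2]).round(4))
d=np.load('pics/t23.npy');P=np.array([dep('top',u,v,d) for v in range(170,270,4) for u in range(330,420,4)]);q=P-H
k=(abs(q@X)<.09)&(q@B>.08)&(q@B<.17)&(q[:,2]>.04)&(q[:,2]<.14)
yy,zz=q[k]@B,q[k,2];th=np.linspace(.55,.68,131);n=[np.sum(abs(zz*np.cos(t)-yy*np.sin(t)-.012)<.002) for t in th];print('board th',th[int(np.argmax(n))],max(n),k.sum())
E
```

```text
20.12 p [0.4983 0.2962 0.2332] F [ 0.7  0.  -0.5] op 0.0575 q [ -14.   24.  -29.  109.   16.   51. -138.]
up [[0.999, 0.049, 0.001], [0.049, -0.999, -0.016], [-0.0, 0.016, -1.0]]
top red along 0.3043 x 0.0001 z 0.0789
board th 0.6000000000000001 177 234
```

View pics/c23.png

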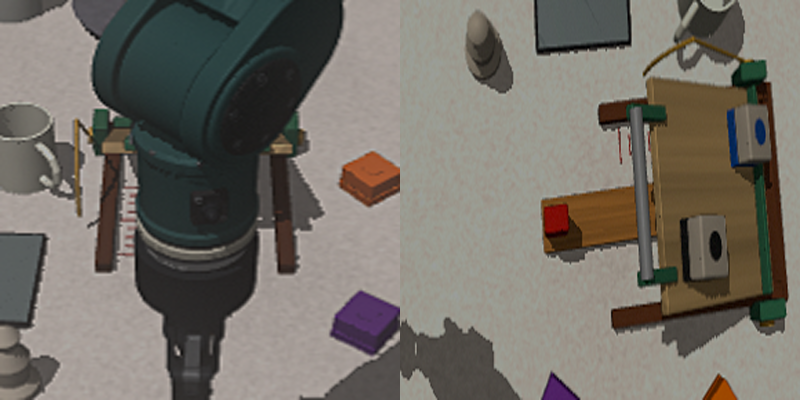

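The top crop shows the blue-dot block against the green strip at (755,130) and the black-dot block in its place at (705,245). The prop stands straight under the board, its red post at (555,218). The grip is 0.3043 m from the hinge, which puts the nose at 0.104 as calculated for contact, and the gripper is clear. Handing in.

```bash
python3 -c "
from station import manip
print(manip.job_done())"
```

```text
the job is handed in; nothing more can be done
None
```

I raised the board by its bar in small steps until the waxed block slipped, at about 0.606 rad, and slid to the green stop. I then let go and pushed the prop in until its nose bore on the underside with about 13 N and no movement. After that I backed the arm away and handed the job in at about 20 s.

**Last checks:**
- **Waxed block:** at the stop, seen in the final top picture. An earlier side-camera measurement put its centre about 50 mm from the hinge.
- **Rubber-footed block:** still in its place on the board, by eye in the last top picture.
- **Board:** 0.600 rad by depth against 0.606 rad from the arm. It read 0.601 just before the firm push, so the push did not move it.
- **Prop:** the grip is 0.304 m from the hinge, which puts the nose at 0.104 m, the calculated contact distance. The top of the post is at 0.079 m, so the prop stands flat. The nose contact itself is inferred from this and the push, since the nose cannot be seen under the board.
- **Mug, phone and figurine:** not touched.

**What went wrong or disagreed:**
- My first grasp of the bar was too high and slipped off, because the real fingertips stand about 19 mm behind the reported tool point. The board stayed flat and I regrasped lower.
- The prop was lifted 2–3 mm for part of the slide while gripped. I set it down flat before the final push, which I made with one finger.
- After I backed the arm away, the side camera's view was blocked, so the final check rests on the top view only.

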